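Move the scrubbing brushes to the rinse rail and rinse them

TASK

First shut the water valve, then slide the catch pan from under the waiting rail to the middle under the rinse rail (the one with the spray bar). Next, with the water still off, lift every brush over the end stops and hang it on the rinse rail between its stops, without dropping any. Then open the valve halfway, to 45 degrees, for four seconds with the pan still centred underneath, and shut it again, leaving the pan and the brushes there and the things standing around undisturbed.

Things in the scene. Friction and masses are not known exactly. Their poses are not given: they have to be found in the camera images.
- rinse_rail: Fixed stand left or right of the waiting rail (middles 355-395 mm apart), told by the copper spray bar 95 mm beyond its rail, 140 mm up. Origin: on the work surface below the rail's middle; y along the rail, x to the far side. Rail: round bar, 14 mm diameter, 296 mm long, axis 220 mm up. A black end-stop disc, 40 mm diameter, 8 mm thick, sits 130 mm each side of the middle.
- waiting_rail: Fixed stand like the rinse rail (same origin, axes, sizes) without spray bar; the brushes start on it, about 58 mm apart or more. On both, outside each disc, an arm (14 mm thick, at rail height) runs 100 mm along +x to an upright on a flat foot (8 mm high) that begins 71 mm beyond the rail. Below and in front of the rail all is open.
- brush0: Hanging scrubbing brush, 0.13 to 0.24 kg, 225 mm high; all are alike, some absent. Origin: centre of its underside (bristle ends), 155 mm below the rail's axis when hung, so 65 mm up; z up, x, y as the rail's. On top a flat upright grip tab, 12 mm thick (x), 26 mm wide (y), 173 to 225 mm above the origin, straight above the rail: grip it across its thickness.
- brush1: Same as brush0; may be absent. Below the tab a steel hook, an upside-down V, centres itself on the rail (6 mm play each way in x). Its legs are 6 mm thick, 16 mm either side of the middle; the far one (+x) ends 133 mm above the origin, the near one (-x) runs down to the wooden head (50 mm in x, 44 in y, top 55 mm above the origin, centred under the rail).
- brush2: Same as brush0; may be absent. To clear rail and end stop lift a brush 50 to 60 mm: the far leg is then above the disc and the head still below the rail, so it can be drawn off towards -x; 70 to 80 mm out it passes freely in front of stops and other brushes.
- brush3: Same as brush0; may be absent.
- pan: Loose grey catch pan, 0.18 kg, 120 (x) by 200 (y) by 40 mm high. Origin: centre of its underside. A strap runs out along -x to an upright grip tab, middle 140 mm from the origin: 34 mm long (x), 12 mm thick (y), top 72 mm up. Grip it across its thickness and slide; the pan passes below hung brushes (bristles 65 mm up). Starts near below the waiting rail. Keep it clear of the feet at the far side.
- valve (a joint): Valve opening angle in rad: 0 = shut (against a stop, handle across the pipe), 1.571 = fully open (against a stop, handle along the pipe); halfway is 0.785. Grows as the handle turns counter-clockwise seen from above. Stays where it is left; about 0.06 N m to turn.
- valve_grip (a point): Middle of the valve's straight steel handle, on the turning axis (vertical), 74 mm above the work surface. The handle is an upright bar 84 mm long (this point's x axis runs along it and turns with it), 12 mm thick, from 56 to 88 mm above the work surface, over a brass valve in a copper pipe.
- detergent: White bottle, 66 mm diameter, 190 mm high, origin at its foot. A bystander: leave alone.
- bowl: Steel bowl, 140 mm diameter, 70 mm high, origin at its foot. A bystander: leave alone.
- jar: White lidded jar, 60 mm diameter, 100 mm high, origin at its foot. A bystander: leave alone.

How it is judged (in metres and radians):
On the way, in this order (a step that is already met when the one before it is completed fails the run):
1. the valve is shut (within 4 degrees) (value of joint valve below 0.07 rad), for 0.2 s.
2. the pan stands within 30 mm of the middle below the rinse rail, valve still shut (horizontal distance between pan and rinse_rail below 0.03 m and value of joint valve below 0.07 rad), for 0.2 s.
3. every brush hangs on the rinse rail between its end stops, valve still shut (x of brush0 in the frame of rinse_rail between -0.02 and 0.02 m and y of brush0 in the frame of rinse_rail between -0.125 and 0.125 m and z of brush0 in the frame of rinse_rail between 0.058 and 0.071 m and angle between each of brush0, brush1, brush2, brush3's own z axis and vertical below 0.2 rad and x of brush1 in the frame of rinse_rail between -0.02 and 0.02 m and y of brush1 in the frame of rinse_rail between -0.125 and 0.125 m and z of brush1 in the frame of rinse_rail between 0.058 and 0.071 m and x of brush2 in the frame of rinse_rail between -0.02 and 0.02 m and y of brush2 in the frame of rinse_rail between -0.125 and 0.125 m and z of brush2 in the frame of rinse_rail between 0.058 and 0.071 m and x of brush3 in the frame of rinse_rail between -0.02 and 0.02 m and y of brush3 in the frame of rinse_rail between -0.125 and 0.125 m and z of brush3 in the frame of rinse_rail between 0.058 and 0.071 m and value of joint valve below 0.07 rad), for 0.4 s.
4. the valve is open at 45 degrees (within 6) for 3 s, pan below, brushes on the rail (value of joint valve between 0.68 and 0.89 rad and horizontal distance between pan and rinse_rail below 0.03 m and x of brush0 in the frame of rinse_rail between -0.02 and 0.02 m and y of brush0 in the frame of rinse_rail between -0.125 and 0.125 m and z of brush0 in the frame of rinse_rail between 0.058 and 0.071 m and angle between each of brush0, brush1, brush2, brush3's own z axis and vertical below 0.2 rad and x of brush1 in the frame of rinse_rail between -0.02 and 0.02 m and y of brush1 in the frame of rinse_rail between -0.125 and 0.125 m and z of brush1 in the frame of rinse_rail between 0.058 and 0.071 m and x of brush2 in the frame of rinse_rail between -0.02 and 0.02 m and y of brush2 in the frame of rinse_rail between -0.125 and 0.125 m and z of brush2 in the frame of rinse_rail between 0.058 and 0.071 m and x of brush3 in the frame of rinse_rail between -0.02 and 0.02 m and y of brush3 in the frame of rinse_rail between -0.125 and 0.125 m and z of brush3 in the frame of rinse_rail between 0.058 and 0.071 m), for 3 s.
At the end, for the whole second after the job is handed in: The valve is shut (within 4 degrees), the pan's middle is within 30 mm of the point below the middle of the rinse rail, every brush present hangs at rest and upright (within 0.2 rad) on the rinse rail between its end stops, and the bystanders are within 30 mm of where they stood (all of step 3 and horizontal distance between pan and rinse_rail below 0.03 m and linear speed of each of brush0, brush1, brush2, brush3 below 0.03 m/s and distance of each of detergent, bowl, jar from where it was at the start of the episode below 0.03 m); the robot touches nothing.
It fails at once if a brush is dropped (its underside below 45 mm) (height (world z) of any of brush0, brush1, brush2, brush3 below 0.045 m).
It fails at once if a bystander is moved more than 30 mm (distance of any of detergent, bowl, jar from where it was at the start of the episode above 0.03 m).
Of brush0, brush1, brush2, brush3 only 2 to 4 are there at a start; the rules pass over those that are not, and their reading is None.
At some moment in a run one of pan may be knocked a few centimetres aside while the robot is not near it.
It also fails if it takes over 210 s, if anything falls off the work surface, if the arm or the gripper's body presses on something with over 40 N, if the wrist force passes 120 N, or if a joint passes its speed limit or range.

ROBOT

A 7-joint arm with a two-finger parallel gripper is mounted at the origin on the work surface. World frame = base frame: x ahead of the robot, y to its left, z up, the work surface at z = 0. Lengths are in mm, angles in rad, forces in N, time in s.
With the tool pointing down it reaches from about 400 to 875 mm from the base axis. Payload 4.4 kg.
Tool frame: the origin (TCP) lies at the very end of the fingers, on their centre line; the grasp point (between the pads) lies 19 mm behind it; z points along the fingers, y is the direction in which the jaws open and shut (so a half turn about z gives the same grasp; the last joint's range is limited). The gripper opens to 85 mm and grips with 20 to 120 N. Pads are 22 mm wide; open, the fingers measure 114 mm over their backs; the gripper's body (76 mm by 85 mm) begins 54 mm behind the grasp point. The pads swing forward as they close: fully open they stand 13 mm farther back than shut.
Start: joints at [1.126, 0.628, 0.038, 1.517, -0.027, 0.996, -0.02], TCP at [240.403, -603.924, 202.813] pointing down, gripper open.
Joint ranges: [-3.06, 3.06], [-0.37, 2.12], [-1.25, 1.32], [0.18, 2.47], [-1.1, 4.24], [0.23, 1.98], [-2.94, 2.94]. Speed limits (rad/s): [2.57, 2.57, 3.14, 3.14, 3.14, 3.14, 3.14].

INTERFACE

Orientations are given as [roll, pitch, yaw] about the fixed x, y, z axes, in that order (R = Rz(yaw) Ry(pitch) Rx(roll)).
In Python, from cell import ctrl gives the robot as it stands. The module is installed in compiled form; this text tells all that it offers.
- The arm moves only by the shell command python3 -m jog 'ROWS'. ROWS is text: rows parted by semicolons, each of 7 numbers parted by spaces: the shift along the tool's x, y, z in mm, then the turn, a rotation vector about the tool's x, y, z in degrees, then the opening, from -1 (shut) to 1 (fully open). In form: x y z wx wy wz claw; .... A call has 1 to 8 rows; each row is the pose to reach, as a shift and turn from the pose commanded when the call began, along the tool's axes at that moment; what a row does not reach only later rows make up. A row lasts 1/8 s, in which the tool goes at most 62.5 mm and 10.7 degrees, less where a joint would pass 70% of its speed; a pose out of reach is approached as far as the arm can. A call with a gripper value outside its range is refused whole. The fingers move at their own pace and stop on an object; the grip force is fixed at half the most. Time passes only in rows, so rows that repeat a pose let the fingers close. It gives the time, the measured TCP pose, the force and the opening at its end, in the units of the state.
- ctrl.read_state(): the state, without advancing time (a new reading comes with each control period).
- ctrl.get_image(name): name is "scene" or "top" or "wrist"; returns a dict with "image" (480x640x3 uint8, red, green, blue), "z_map" (480x640 float32, mm along the optical axis (not along the pixel's ray), 0 where there is no reading), "vertical_fov" (degrees; the focal length in pixels is half the picture's height over the tangent of half this angle, whatever the lens; pixels are square), "cx", "cy" (the principal point, pixels), "k1" (the pictures are not rectified: a ray, as slopes to the right and down, at radius r is drawn at 1 + k1 r^2 times it, then the intrinsics apply), "extrinsics" (4x4, takes a point from world to camera coordinates); the wrist camera has in their place "hand_eye" (4x4, takes a point from camera to tool coordinates, whose origin is the TCP and whose axes are the flange's). Camera axes: x right, y down, z forward; pixel columns grow to the right and rows downward; lengths in mm; the calibration is good to about 2 mm. A picture is of the moment at which its call begins: read the wrist's pose just before it.
- ctrl.finish_job(): hands the job in, once; it reports no verdict.
The state is a dict: "clock": time; "qpos": joint angles; "qd": joint speeds; "tau": joint torques, N m; "eef_pos": TCP position; "tool_rot": TCP orientation; "force": force on the tool from outside, world axes, zero at the start; "torque": the same for the moment, N m; "width": finger opening in mm.
Only numpy, scipy, OpenCV 4.12 (cv2) and the standard library are available. Lean on these libraries where they do the work, as an engineer would, in place of code of your own. Each camera call takes 0.05 s, during which the arm holds its last target.

## Working session

There is one attempt and no reset: what is moved stays moved. The work goes in short steps, Python scripts to look and compute and a shell command to move; the robot and the scene stay as the last step left them, time stands still between calls to the robot, and variables do not carry over. Pictures are saved under pics/ and viewed, and the job is handed in when it is done.

```bash
mkdir -p pics; cat > h.py <<'E'
import numpy as np, cv2
from cell import ctrl
from scipy.spatial.transform import Rotation as R
def snap(name,fn):
    s=ctrl.read_state(); d=ctrl.get_image(name)
    cv2.imwrite('pics/'+fn+'.png',d['image'][:,:,::-1]); d['state']=s
    np.save('pics/'+fn+'.npy',d,allow_pickle=True); return d
def load(fn): return np.load('pics/'+fn+'.npy',allow_pickle=True).item()
def T_wc(d):
    if 'extrinsics' in d: return np.linalg.inv(np.array(d['extrinsics']))
    s=d['state']; T=np.eye(4); T[:3,:3]=R.from_euler('xyz',s['tool_rot']).as_matrix(); T[:3,3]=s['eef_pos']
    return T@np.array(d['hand_eye'])
def K(d):
    f=240/np.tan(np.radians(d['vertical_fov'])/2); return np.array([[f,0,d['cx']],[0,f,d['cy']],[0,0,1]])
def cloud(d):
    # world points for all pixels
    v,u=np.mgrid[0:480,0:640]; return pts(d,u.ravel(),v.ravel()).reshape(480,640,3)
def rays(d,u,v):
    k=K(d); xd=(np.asarray(u,float)-k[0,2])/k[0,0]; yd=(np.asarray(v,float)-k[1,2])/k[1,1]
    x,y=xd.copy(),yd.copy()
    for _ in range(20):
        r2=x*x+y*y; x=xd/(1+d['k1']*r2); y=yd/(1+d['k1']*r2)
    return x,y
def pts(d,u,v):
    x,y=rays(d,u,v); z=d['z_map'][np.asarray(v,int),np.asarray(u,int)]
    P=np.stack([x*z,y*z,z,np.ones_like(z)],-1); return (P@T_wc(d).T)[...,:3]
def onplane(d,u,v,h):
    x,y=rays(d,[u],[v]); T=T_wc(d); r=T[:3,:3]@np.array([x[0],y[0],1]); o=T[:3,3]; return o+r*(h-o[2])/r[2]
def proj(d,P):
    P=np.atleast_2d(P); E=np.linalg.inv(T_wc(d)); c=P@E[:3,:3].T+E[:3,3]; x=c[:,0]/c[:,2];y=c[:,1]/c[:,2]; q=1+d['k1']*(x*x+y*y); k=K(d)
    return np.stack([k[0,0]*x*q+k[0,2],k[1,1]*y*q+k[1,2]],-1)
def st():
    s=ctrl.read_state(); print('t',round(s['clock'],2),'p',np.round(s['eef_pos'],1),'rpy',np.round(s['tool_rot'],3),'F',np.round(s['force'],1),'w',round(s['width'],1),'q',np.round(s['qpos'],2))
E
python3 - <<'E'
from h import *
st()
for n in ['scene','top','wrist']:
    d=snap(n,n+'0'); print(n,d['vertical_fov'],d['k1'],np.round(T_wc(d),2).tolist())
E
```

```text
t 0.0 p [ 240.1 -603.3  201.9] rpy [-3.14   0.     0.379] F [-0.4  1.   0.1] w 85.3 q [ 1.13  0.63  0.04  1.52 -0.03  1.   -0.02]
scene 55.15142735263512 -0.09141327527320328 [[0.13, 0.79, -0.6, 1247.16], [0.99, -0.1, 0.09, -106.08], [0.01, -0.6, -0.8, 1004.59], [0.0, 0.0, 0.0, 1.0]]
top 47.89322602475195 0.0506103783934308 [[0.02, -0.98, 0.19, 291.72], [-1.0, -0.02, -0.0, 24.94], [0.0, -0.19, -0.98, 1307.53], [0.0, 0.0, 0.0, 1.0]]
wrist 58.30246837776571 -0.061831169670050624 [[0.37, -0.89, -0.25, 303.78], [-0.93, -0.36, -0.1, -577.96], [-0.0, 0.27, -0.96, 373.79], [0.0, 0.0, 0.0, 1.0]]
```

View pics/scene0.png

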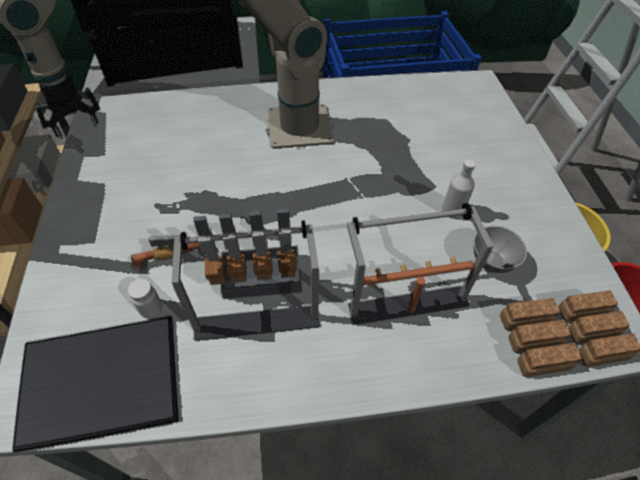

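View pics/top0.png

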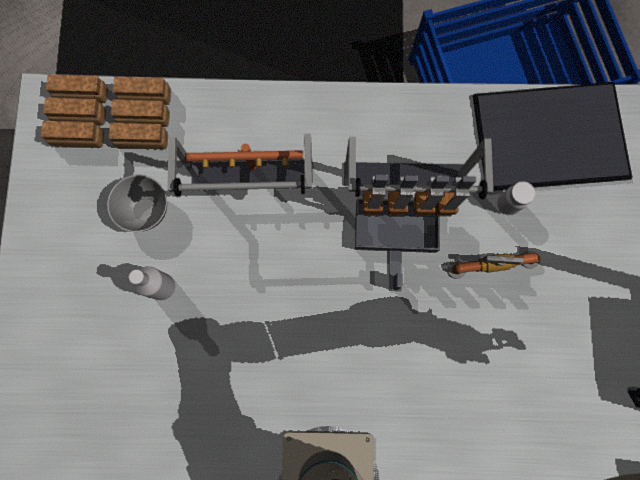

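View pics/wrist0.png

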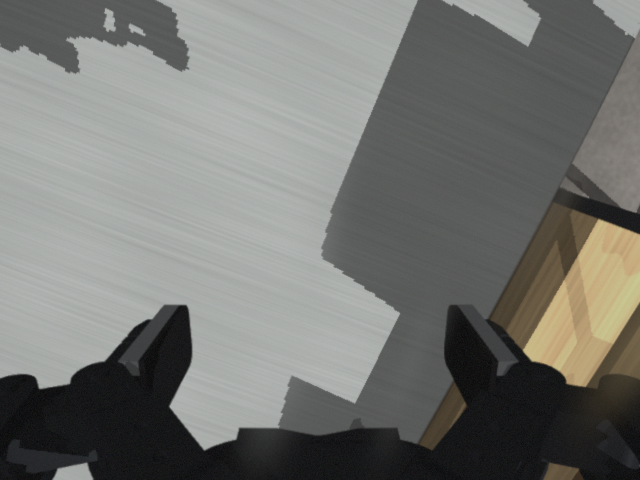

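Four brushes hang on the right rail; the left rail (with the copper bar) is the rinse rail. In the top view the valve is at about (495,262) and the pan's tab at about (396,285). I'll enlarge the crops.

```bash
python3 - <<'E'
import cv2
i=cv2.imread('pics/top0.png')
cv2.imwrite('pics/t_a.png',cv2.resize(i[120:300,340:560],None,fx=3.6,fy=3.3,interpolation=cv2.INTER_CUBIC)[:600])
cv2.imwrite('pics/t_b.png',cv2.resize(i[120:270,150:350],None,fx=4,fy=4,interpolation=cv2.INTER_CUBIC))
E
```

```text
(no output)
```

View pics/t_a.png

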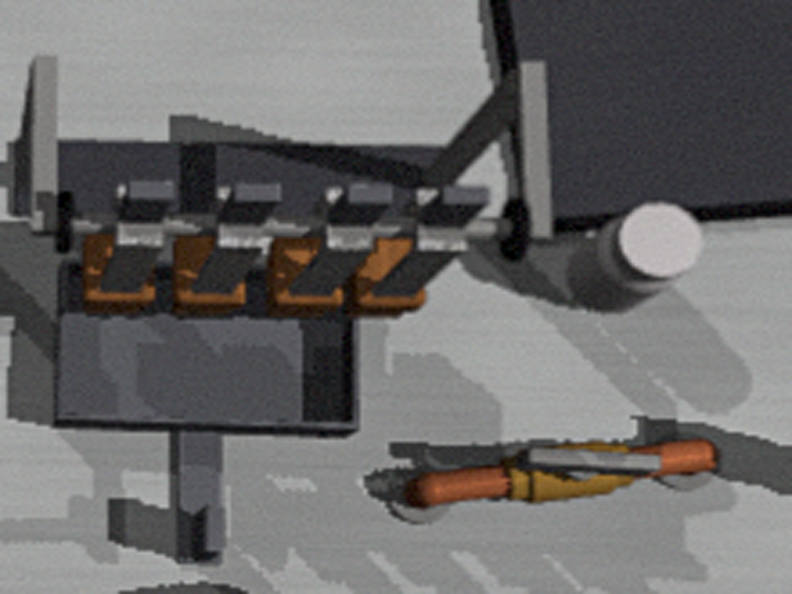

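View pics/t_b.png

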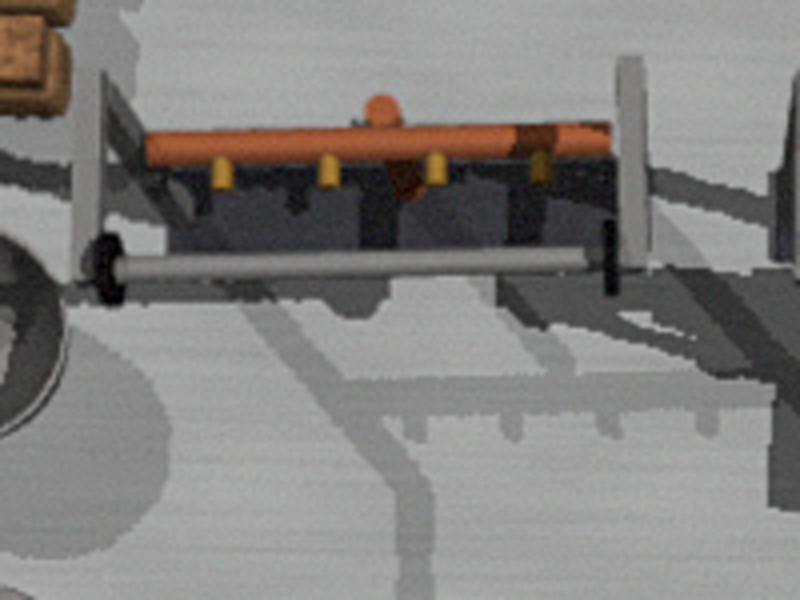

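```bash
python3 - <<'E'
from h import *
for n in ['top0','scene0']:
    d=load(n); C=cloud(d)
    def sel(lo,hi):
        m=np.all((C>lo)&(C<hi),-1)&(d['z_map']>0); return C[m],np.argwhere(m)
    def info(nm,P):
        if len(P)<3: print(n,nm,len(P)); return
        c=P[:,:2].mean(0); (cc,(w,h),a)=cv2.minAreaRect(P[:,:2].astype(np.float32))
        u,s,vt=np.linalg.svd(P[:,:2]-c); ang=np.degrees(np.arctan2(vt[0,1],vt[0,0]))
        print(n,nm,len(P),'mean',np.round(c,1),'rect',np.round(cc,1),round(w),round(h),'pca',round(ang,1),'z',np.round(np.percentile(P[:,2],[2,50,98]),1))
    # valve region
    P,_=sel([430,-500,40],[640,-180,120]); info('valve>40',P)
    P,_=sel([430,-500,80],[640,-180,120]); info('valve>80',P)
    P,_=sel([430,-500,20],[640,-180,55]); info('pipe',P)
    for nm,y0,y1 in (('right',-450,-40),('left',10,420)):
        P,_=sel([560,y0,210],[760,y1,232]); info(nm+' railz',P)
    P,_=sel([560,-450,270],[760,0,310]); info('tabs',P)
    P,ix=sel([560,-450,265],[760,0,310])
    if len(P):
        from scipy.cluster.hierarchy import fcluster,linkage
        L=fcluster(linkage(P[:,:2]),6,'distance')
        for k in set(L): info('tab%d'%k,P[L==k])
    P,_=sel([380,-240,45],[520,0,90]); info('pantab',P)
    P,_=sel([470,-300,30],[720,-20,48]); info('pan rim',P)
    P,_=sel([380,-300,180],[760,-440+0,250]) if 0 else (np.zeros((0,3)),0)
E
```

```text
top0 valve>40 1304 mean [ 560.7 -346.8] rect [ 558.2 -337.2] 163 313 pca -108.4 z [ 40.2  78.8 119.6]
top0 valve>80 644 mean [ 579.4 -325.6] rect [ 565.2 -326.4] 149 272 pca -108.6 z [ 81.2 100.4 119.8]
top0 pipe 1089 mean [ 517.7 -359.6] rect [ 546.7 -333.4] 155 309 pca 87.4 z [22.2 38.4 49. ]
top0 right railz 1343 mean [ 642.9 -213.5] rect [ 666.7 -185.6] 130 291 pca -84.1 z [212.7 226.4 231.5]
top0 left railz 1672 mean [643.5 202.5] rect [664.9 195.2] 131 300 pca 91.3 z [215.9 226.7 231.2]
top0 tabs 484 mean [ 619.6 -181.4] rect [ 621.7 -180.2] 198 15 pca -90.1 z [271.3 288.7 293.7]
top0 tab1 136 mean [ 619.5 -211.1] rect [ 620.9 -212.1] 26 12 pca -91.9 z [266.2 288.3 293.6]
top0 tab2 138 mean [ 619.2 -262.7] rect [ 620.3 -264.8] 29 12 pca -90.8 z [266.6 287.9 292.8]
top0 tab3 126 mean [619.6 -93.3] rect [621.2 -94.1] 26 12 pca -89.7 z [266.5 288.9 294. ]
top0 tab4 125 mean [ 619.3 -150.3] rect [ 622.2 -150.6] 15 25 pca -90.8 z [268.  288.2 293.4]
top0 pantab 101 mean [ 446.7 -157.5] rect [ 447.6 -158.1] 11 33 pca 179.6 z [47.1 71.2 77. ]
top0 pan rim 448 mean [ 562.1 -161.1] rect
[... 451 characters left out ...]
4.1 230.8]
scene0 left railz 1561 mean [652.5 199. ] rect [666.  197.4] 132 300 pca -87.6 z [212.6 224.3 228.6]
scene0 tabs 506 mean [ 626.  -179.5] rect [ 622.8 -177.1] 197 17 pca -90.2 z [270.8 284.9 290.3]
scene0 tab1 143 mean [ 626.2 -262.1] rect [ 623.6 -262.4] 27 15 pca 92.0 z [266.8 283.2 290.2]
scene0 tab2 150 mean [ 625.8 -211. ] rect [ 622.8 -211.3] 16 27 pca -90.4 z [265.8 283.3 289.8]
scene0 tab3 143 mean [ 626.4 -149.3] rect [ 624.  -149.4] 26 14 pca 89.1 z [265.7 282.5 290.4]
scene0 tab4 141 mean [626.6 -91.4] rect [624.  -91.6] 14 26 pca -91.3 z [266.  282.8 290.6]
scene0 pantab 0
scene0 pan rim 469 mean [ 605.8 -151.9] rect [ 589.2 -159. ] 200 125 pca -88.2 z [30.6 36.9 41.5]
```

```bash
python3 - <<'E'
from h import *
i=cv2.imread('pics/top0.png')
cv2.imwrite('pics/t_v.png',cv2.resize(i[235:285,440:548],None,fx=7,fy=7,interpolation=cv2.INTER_CUBIC))
d=load('top0');C=cloud(d);z=d['z_map']
# rail centreline: for each column find rows
for nm,cols,r in (('left',range(190,300,8),(170,200)),('right',range(362,484,8),(175,200))):
    print(nm)
    for u in cols:
        p=C[r[0]:r[1],u]; m=(p[:,2]>215)&(p[:,2]<232)
        if m.sum(): print(u,np.round(p[m].mean(0),1),m.sum())
E
```

```text
left
190 [614.  295.6 225.1] 7
198 [614.1 278.9 226.1] 7
206 [615.2 262.3 227.1] 6
214 [615.8 246.  226.3] 6
222 [617.1 229.5 226.7] 7
230 [617.8 213.2 225.5] 7
238 [618.  196.5 226.1] 7
246 [619.2 179.9 227. ] 6
254 [620.  163.6 225.4] 6
262 [621.2 146.9 226.2] 7
270 [621.7 130.4 225.4] 7
278 [621.9 113.7 226. ] 7
286 [623.5  97.2 225.5] 6
294 [623.5  80.5 226.5] 6
right
362 [620.9 -60.9 225.9] 7
370 [621.  -77.4 226.7] 7
378 [603.  -94.4 223.1] 3
386 [ 620.8 -110.7  225.8] 6
394 [ 620.5 -127.6  224.2] 7
402 [ 603.7 -144.7  220.1] 2
410 [ 602.7 -160.5  224.4] 2
418 [ 621.2 -177.3  224.6] 7
426 [ 620.2 -193.7  225.3] 6
434 [ 602.7 -209.5  227.4] 2
442 [ 602.8 -225.   231.7] 1
450 [ 620.  -243.3  225.2] 7
458 [ 603.6 -259.8  223.4] 3
466 [ 602.2 -274.7  229.3] 1
474 [ 620.6 -292.6  225.8] 7
482 [ 620.6 -308.8  226.7] 19
```

View pics/t_v.png

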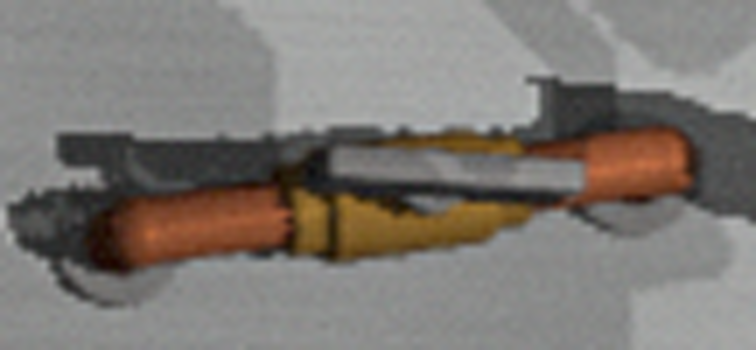

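```bash
python3 - <<'E'
from h import *
d=load('top0')
f=lambda x,y:(440+x/7,235+y/7)
L=[onplane(d,*f(330,163),88),onplane(d,*f(583,177),88)]
print('handle',np.round(L,1),np.round(np.mean(L,0),1),np.linalg.norm(L[0]-L[1]),np.degrees(np.arctan2(*(L[0]-L[1])[[1,0]])))
L=[onplane(d,*f(110,240),40),onplane(d,*f(680,160),40)]
print('pipe',np.degrees(np.arctan2(*(L[0]-L[1])[[1,0]])),np.round(L,1))
for nm,a,b in (('left',(150+108/4,120+268/4),(150+612/4,120+258/4)),('right',(340+65/3.6,120+222/3.3),(340+515/3.6,120+229/3.3))):
    A=onplane(d,*a,220);B=onplane(d,*b,220); print(nm,np.round(A,1),np.round(B,1),np.round((A+B)/2,1),np.linalg.norm(A-B))
for nm,a in (('jar',(519,193)),('det',(136,277))): print(nm,np.round(onplane(d,*a,100),0))
s=ctrl.read_state();print(s['tool_rot'])
E
```

```text
handle [[ 499.  -357.2   88. ]
 [ 496.  -438.4   88. ]] [ 497.5 -397.8   88. ] 81.25260684592536 87.86194583824835
pipe 99.19822475583773 [[ 479.4 -297.5   40. ]
 [ 510.5 -489.3   40. ]]
left [615.  323.7 220. ] [625.8  62.  220. ] [620.4 192.9 220. ] 261.9220522715741
right [622.  -53.1 220. ] [ 621.8 -313.   220. ] [ 621.9 -183.1  220. ] 259.90369012017584
jar [ 651. -432.  100.]
det [440. 433. 100.]
[-3.14015142e+00  2.36804997e-05  3.78775951e-01]
```

```bash
cat >> h.py <<'E'
def go(x,y,z,yaw):
    s=ctrl.read_state(); M=R.from_euler('xyz',s['tool_rot']).as_matrix(); G=R.from_euler('xyz',[np.pi,0,np.radians(yaw)]).as_matrix()
    t=M.T@(np.array([x,y,z])-s['eef_pos']); r=R.from_matrix(M.T@G).as_rotvec(degrees=True)
    n=max(np.linalg.norm(t)/62.5,np.linalg.norm(r)/10.7)
    print('shift',np.round(t,1),'rot',np.round(r,1),'rows>=',round(n,1))
E
python3 - <<'E'
from h import *
go(497,-398,200,87.9)
E
```

```text
shift [314.6 -95.9   2.2] rot [ -0.1  -0.  -66.2] rows>= 6.2
```

```bash
python3 -m jog '45 -14 0 0 0 -10 1;90 -28 0 0 0 -20 1;135 -42 0 0 0 -30 1;180 -56 0 0 0 -40 1;225 -70 0 0 0 -50 1;270 -84 0 0 0 -60 1;315 -96 2 0 0 -66 1;315 -96 2 0 0 -66 1'; python3 - <<'E'
from h import *
st(); snap('wrist','w1')
E
```

```text
clock: 1.15
eef_pos: [501.7, -393.4, 200.4]
tool_rot: [3.139, -0.003, 1.539]
force: [-1.0, 0.3, 0.1]
width: 85.5
t 1.15 p [ 501.7 -393.4  200.4] rpy [ 3.139e+00 -3.000e-03  1.539e+00] F [-1.   0.3  0.1] w 85.5 q [ 0.79  0.62 -0.28  1.55  0.19  0.99  0.42]
```

View pics/w1.png

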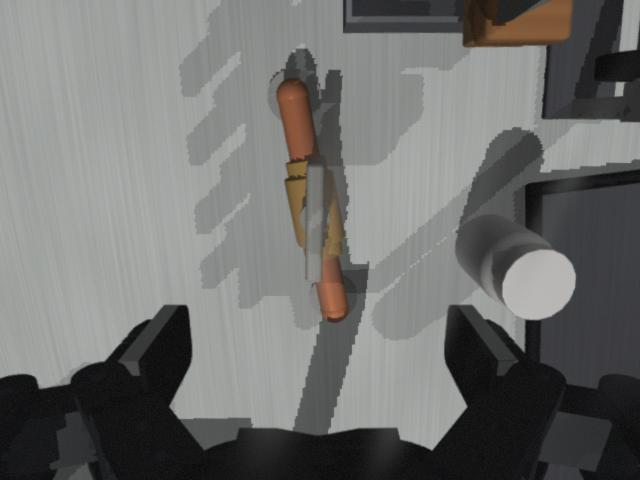

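```bash
python3 - <<'E'
from h import *
d=load('w1')
L=np.array([onplane(d,316,164,88),onplane(d,314,282,88)]);c=L.mean(0);print(np.round(L,1),np.round(c,1),np.linalg.norm(L[0]-L[1]))
a=np.degrees(np.arctan2(*(L[0]-L[1])[[1,0]]));print(a)
L=np.array([onplane(d,292,90,40),onplane(d,334,312,40)]);print('pipe',np.degrees(np.arctan2(*(L[0]-L[1])[[1,0]])))
st(); go(c[0],c[1],62,a)
E
```

```text
[[ 502.2 -353.9   88. ]
 [ 498.1 -436.5   88. ]] [ 500.2 -395.2   88. ] 82.65956518671268
87.09513193926168
pipe 98.54106078881946
t 1.2 p [ 499.  -396.2  200.4] rpy [ 3.142e+00 -1.000e-03  1.534e+00] F [-0.5 -0.8 -0.7] w 85.0 q [ 0.79  0.62 -0.28  1.55  0.19  0.99  0.42]
shift [  0.8   1.1 138.4] rot [ 0.  -0.1  0.8] rows>= 2.2
```

```bash
python3 - <<'E'
from h import *
for i in range(5):
    d=snap('wrist','w1'); st()
    L=np.array([onplane(d,316,164,88),onplane(d,314,282,88)]);c=L.mean(0);print(c)
E
```

```text
t 1.25 p [ 497.3 -398.   200.4] rpy [-3.14  -0.     1.531] F [-0.1  0.   0.1] w 85.5 q [ 0.79  0.62 -0.28  1.55  0.19  0.99  0.42]
[ 497.23591465 -398.22064182   88.        ]
t 1.3 p [ 496.5 -399.1  200.5] rpy [-3.140e+00  1.000e-03  1.529e+00] F [-0.3 -0.7  0.5] w 85.4 q [ 0.8   0.62 -0.27  1.55  0.19  0.99  0.42]
[ 495.42104711 -400.20337971   88.        ]
t 1.35 p [ 496.2 -399.5  200.6] rpy [-3.140e+00  1.000e-03  1.528e+00] F [-0.7 -0.1 -0.4] w 85.8 q [ 0.8   0.62 -0.27  1.55  0.19  0.99  0.42]
[ 494.50852955 -401.32839383   88.        ]
t 1.4 p [ 496.1 -399.7  200.7] rpy [-3.140e+00  1.000e-03  1.528e+00] F [-0.2 -0.7  0.5] w 85.2 q [ 0.8   0.62 -0.27  1.55  0.19  0.99  0.42]
[ 494.22974841 -401.86540051   88.        ]
t 1.45 p [ 496.2 -399.6  200.7] rpy [-3.141e+00  1.000e-03  1.528e+00] F [-0.3  0.1  0.7] w 85.7 q [ 0.8   0.62 -0.27  1.55  0.19  0.99  0.42]
[ 494.19023637 -401.99398351   88.        ]
```

```bash
python3 - <<'E'
from h import *
d=snap('wrist','w2')
cv2.imwrite('pics/w2c.png',cv2.resize(d['image'][60:330,250:400,::-1],None,fx=2.2,fy=2.2))
E
```

```text
(no output)
```

View pics/w2c.png

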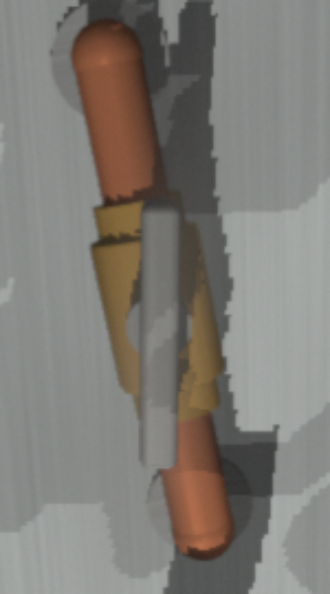

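```bash
python3 - <<'E'
from h import *
d=load('w2')
L=np.array([onplane(d,322.7,154.6,88),onplane(d,321,272.3,88)]);c=L.mean(0);print(np.round(L,1),np.round(c,1),np.linalg.norm(L[0]-L[1]))
a=np.degrees(np.arctan2(*(L[0]-L[1])[[1,0]]));print(a)
st(); go(c[0],c[1],62,a)
E
```

```text
[[ 501.5 -354.7   88. ]
 [ 497.1 -436.2   88. ]] [ 499.3 -395.4   88. ] 81.63473657561141
86.86154751746241
t 1.5 p [ 496.5 -399.4  200.8] rpy [-3.141e+00  1.000e-03  1.528e+00] F [ 0.6  0.6 -0.5] w 85.4 q [ 0.8   0.62 -0.27  1.55  0.19  0.99  0.42]
shift [  4.2   2.7 138.8] rot [-0.   0.   0.7] rows>= 2.2
```

```bash
python3 -m jog '4 2.5 35 0 0 1 1;4 2.5 70 0 0 1 1;4 2.5 105 0 0 1 1;4 2.5 138 0 0 1 1;4 2.5 138 0 0 1 1;4 2.5 138 0 0 1 -1;4 2.5 138 0 0 1 -1;4 2.5 138 0 0 1 -1'; python3 -m jog '0 0 0 0 0 0 -1;0 0 0 0 0 0 -1';python3 - <<'E'
from h import *
st(); snap('wrist','w3')
E
```

```text
clock: 2.5
eef_pos: [500.9, -394.9, 64.2]
tool_rot: [3.14, 0.001, 1.513]
force: [-0.6, -0.4, -0.7]
width: 32.4
clock: 2.75
eef_pos: [500.3, -394.4, 63.1]
tool_rot: [3.141, 0.0, 1.513]
force: [0.5, -0.2, -0.0]
width: 0.2
t 2.75 p [ 500.3 -394.4   63.1] rpy [3.141 0.    1.513] F [ 0.5 -0.2 -0. ] w 0.2 q [ 0.76  0.79 -0.23  1.67  0.25  0.72  0.35]
```

View pics/w3.png

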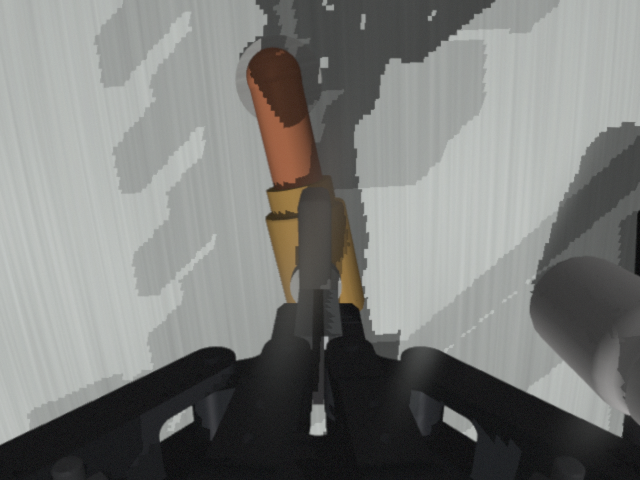

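```bash
python3 -m jog '0 0 0 0 0 0 -1;0 0 0 0 0 0 -1';python3 - <<'E'
from h import *
st(); d=snap('wrist','w4');st()
cv2.imwrite('pics/w4c.png',cv2.resize(d['image'][170:480,200:440,::-1],None,fx=2.4,fy=1.93))
E
```

```text
clock: 3.05
eef_pos: [500.2, -394.3, 62.8]
tool_rot: [-3.142, -0.0, 1.513]
force: [0.2, -0.4, -0.4]
width: 0.2
t 3.05 p [ 500.2 -394.3   62.8] rpy [-3.142 -0.     1.513] F [ 0.2 -0.4 -0.4] w 0.2 q [ 0.76  0.79 -0.23  1.67  0.25  0.72  0.35]
t 3.1 p [ 500.2 -394.3   62.8] rpy [-3.142 -0.     1.513] F [-0.1 -0.   0.3] w 0.0 q [ 0.76  0.79 -0.23  1.67  0.25  0.72  0.35]
```

View pics/w4c.png

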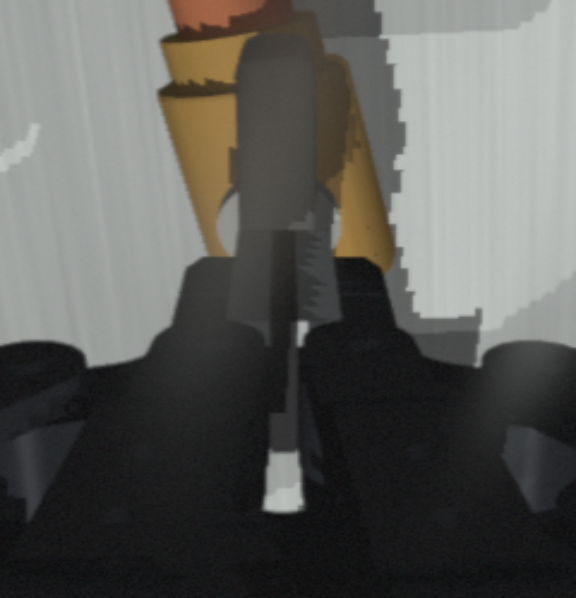

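```bash
python3 - <<'E'
from h import *
d=load('w4')
for P in ([501.5,-354.7,88],[499.3,-395.4,88],[499.3,-385,88],[497,-436,88],[500.2,-394.3,62.8],[500.2,-394.3,82],[499.3,-384,62],[506.2,-384,82],[494.2,-384,82]): print(P,np.round(proj(d,P),0))
z=d['z_map']
for v in range(190,400,12): print(v,[ (int(z[v,u])) for u in range(285,360,5)])
C=cloud(d)
for v in (260,275,290,300,320,340,380,420): print(v,np.round(C[v,300:340:6],0).tolist())
E
```

```text
[501.5, -354.7, 88] [[314. 204.]]
[499.3, -395.4, 88] [[315. 312.]]
[499.3, -385, 88] [[313. 286.]]
[497, -436, 88] [[315. 404.]]
[500.2, -394.3, 62.8] [[317. 284.]]
[500.2, -394.3, 82] [[317. 302.]]
[499.3, -384, 62] [[314. 260.]]
[506.2, -384, 82] [[332. 276.]]
[494.2, -384, 82] [[300. 278.]]
190 [193, 191, 190, 190, 170, 167, 167, 168, 171, 200, 235, 235, 234, 0, 235]
202 [193, 193, 192, 150, 149, 149, 148, 149, 150, 157, 203, 204, 238, 237, 236]
214 [196, 194, 195, 149, 149, 147, 148, 148, 148, 150, 196, 200, 205, 239, 240]
226 [193, 193, 193, 149, 151, 150, 150, 150, 150, 152, 196, 199, 202, 240, 241]
238 [196, 194, 195, 153, 153, 152, 151, 150, 150, 153, 199, 199, 202, 209, 243]
250 [198, 196, 195, 154, 153, 0, 152, 152, 152, 153, 196, 200, 202, 206, 245]
262 [200, 200, 198, 155, 154, 153, 153, 154, 153, 155, 198, 201, 201, 205, 211]
274 [206, 203, 181, 157, 154, 0, 155, 154, 155, 157, 180, 202, 202, 206, 209]
286 [209, 180, 181, 157, 156, 157, 155, 155, 156, 158, 180, 182, 204, 206, 208]
298 [220, 209, 184, 140, 141, 140, 141, 139, 140, 141, 140, 202, 205, 207, 209]
310 [142, 
[... 1255 characters left out ...]
383.0, 106.0]]
320 [[496.0, -383.0, 120.0], [498.0, -383.0, 120.0], [499.0, -383.0, 119.0], [501.0, -383.0, 121.0], [503.0, -383.0, 120.0], [505.0, -383.0, 120.0], [506.0, -383.0, 121.0]]
340 [[496.0, -382.0, 134.0], [498.0, -384.0, 130.0], [499.0, -384.0, 129.0], [501.0, -385.0, 129.0], [503.0, -384.0, 130.0], [504.0, -382.0, 133.0], [506.0, -382.0, 134.0]]
380 [[498.0, -378.0, 156.0], [498.0, -387.0, 144.0], [499.0, -397.0, 130.0], [500.0, -397.0, 130.0], [502.0, -391.0, 138.0], [504.0, -386.0, 147.0], [505.0, -379.0, 157.0]]
420 [[497.0, -388.0, 157.0], [497.0, -401.0, 141.0], [490.0, -513.0, 2.0], [494.0, -514.0, 1.0], [498.0, -514.0, 2.0], [503.0, -402.0, 140.0], [505.0, -388.0, 158.0]]
```

```bash
python3 -m jog '0 0 0 0 0 7 -1;0 0 0 0 0 14 -1;0 0 0 0 0 14 -1;0 0 0 0 0 14 -1';python3 - <<'E'
from h import *
st(); d=snap('wrist','w5');st()
E
```

```text
clock: 3.6
eef_pos: [500.3, -394.3, 62.8]
tool_rot: [-3.142, -0.0, 1.271]
force: [-0.0, -0.6, 0.6]
width: -0.1
t 3.6 p [ 500.3 -394.3   62.8] rpy [-3.142 -0.     1.271] F [-0.  -0.6  0.6] w -0.1 q [ 0.72  0.78 -0.16  1.67  0.18  0.71  0.17]
t 3.65 p [ 500.2 -394.3   62.8] rpy [ 3.142 -0.     1.27 ] F [-0.1  0.   0.2] w -0.0 q [ 0.72  0.78 -0.16  1.67  0.18  0.71  0.17]
```

View pics/w5.png

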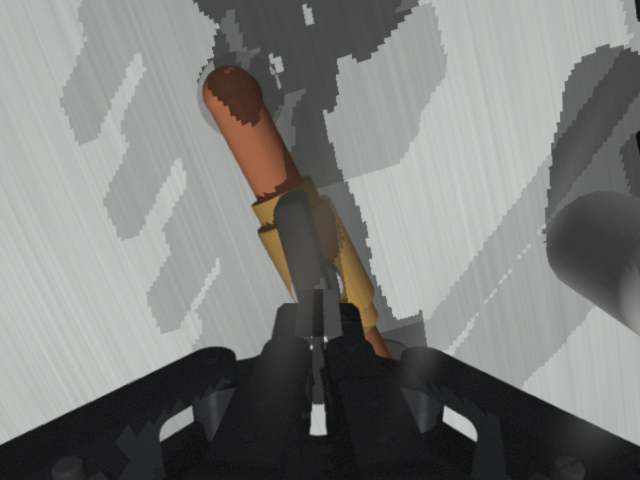

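```bash
python3 - <<'E'
from h import *
d=load('w5')
cv2.imwrite('pics/w5c.png',cv2.resize(d['image'][180:360,250:400,::-1],None,fx=5,fy=3.3,interpolation=cv2.INTER_NEAREST))
C=cloud(d); 
for v in range(270,345,6): print(v,[tuple(int(round(t)) for t in C[v,u]) for u in range(292,352,6)])
E
```

```text
270 [(496, -377, 87), (498, -377, 89), (500, -378, 88), (502, -378, 89), (521, -329, 235), (506, -381, 86), (506, -389, 64), (509, -390, 63), (510, -397, 46), (513, -399, 44)]
276 [(495, -379, 88), (498, -379, 90), (499, -380, 88), (502, -381, 88), (504, -381, 89), (506, -383, 87), (506, -391, 65), (508, -392, 66), (510, -395, 60), (512, -401, 46)]
282 [(494, -382, 86), (497, -381, 90), (499, -382, 88), (501, -383, 88), (503, -383, 89), (505, -384, 89), (505, -392, 71), (507, -395, 64), (510, -396, 64), (511, -404, 46)]
288 [(490, -392, 65), (496, -384, 88), (498, -385, 88), (500, -385, 89), (502, -386, 88), (504, -387, 88), (506, -391, 80), (507, -398, 65), (509, -398, 66), (510, -407, 46)]
294 [(489, -395, 65), (497, -382, 100), (499, -382, 101), (501, -382, 101), (503, -383, 100), (505, -383, 102), (507, -384, 101), (509, -385, 101), (508, -401, 65), (510, -409, 48)]
300 [(476, -423, 1), (497, -382, 105), (499, -382, 105), (501, -382, 107), (503, -383, 106), (505, -384, 105), (507, -384, 106), (509, -385, 105), (506, -411, 48), (509, -412, 47)]
306 [(494, -385, 101), (498, -381, 1
[... 558 characters left out ...]
, (500, -382, 122), (502, -383, 122), (503, -383, 122), (505, -384, 123), (506, -385, 121), (508, -385, 122), (510, -386, 122), (511, -390, 114)]
330 [(495, -385, 118), (498, -382, 126), (500, -382, 127), (502, -383, 126), (503, -383, 126), (505, -384, 126), (506, -384, 126), (508, -385, 125), (510, -385, 126), (511, -390, 118)]
336 [(497, -380, 131), (499, -382, 130), (500, -382, 129), (502, -383, 129), (503, -383, 130), (505, -384, 128), (506, -384, 129), (508, -384, 130), (510, -384, 131), (511, -385, 131)]
342 [(498, -380, 136), (499, -381, 134), (500, -382, 134), (501, -385, 128), (503, -385, 129), (504, -386, 128), (506, -384, 133), (508, -383, 135), (510, -383, 137), (511, -383, 137)]
```

View pics/w5c.png

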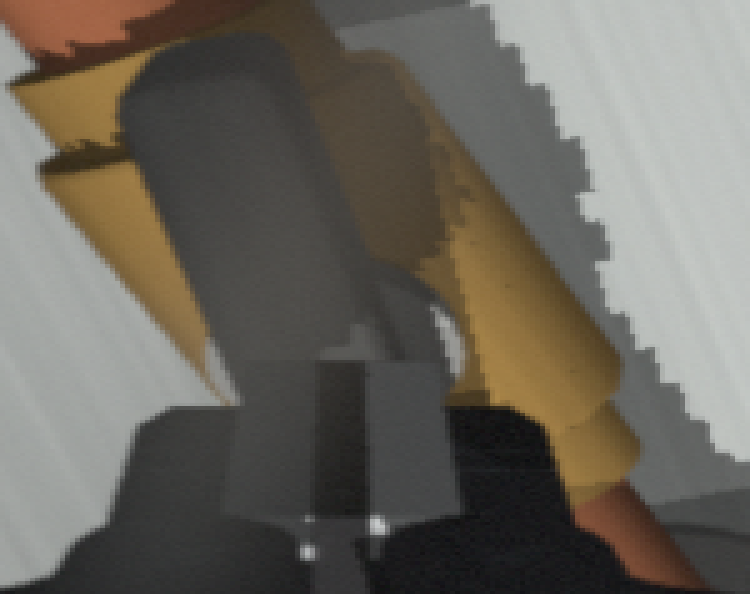

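```bash
python3 - <<'E'
from h import *
for n in ('scene0','top0'):
    d=load(n);C=cloud(d);m=(abs(C[...,0]-240)<70)&(abs(C[...,1]+604)<70)&(C[...,2]>60)&(d['z_map']>0)
    P=C[m];print(n,len(P)); print(np.histogram(P[:,2],bins=range(60,420,15)))
    ix=np.argwhere(m&(C[...,2]<235)); 
    for v,u in ix[:40]: print(v,u,np.round(C[v,u]))
for n in ('scene','top'): snap(n,n+'1')
i=cv2.imread('pics/scene0.png');cv2.imwrite('pics/s0c.png',cv2.resize(i[60:150,10:130],None,fx=6,fy=6))
i=cv2.imread('pics/scene1.png');cv2.imwrite('pics/s1c.png',cv2.resize(i[130:330,90:350],None,fx=3,fy=3))
E
```

```text
scene0 5189
(array([  0,   0,   0,   0,   0,   0,   0,   0,   0,   0,   0,   0,  30,
        59,  61, 170, 248, 209, 375,  99, 187, 181, 257]), array([ 60,  75,  90, 105, 120, 135, 150, 165, 180, 195, 210, 225, 240,
       255, 270, 285, 300, 315, 330, 345, 360, 375, 390, 405]))
top0 163
(array([ 0,  0,  0,  0,  0,  0,  0,  0,  0,  0,  0,  0, 14, 32,  8, 56, 48,
        5,  0,  0,  0,  0,  0]), array([ 60,  75,  90, 105, 120, 135, 150, 165, 180, 195, 210, 225, 240,
       255, 270, 285, 300, 315, 330, 345, 360, 375, 390, 405]))
```

View pics/s0c.png

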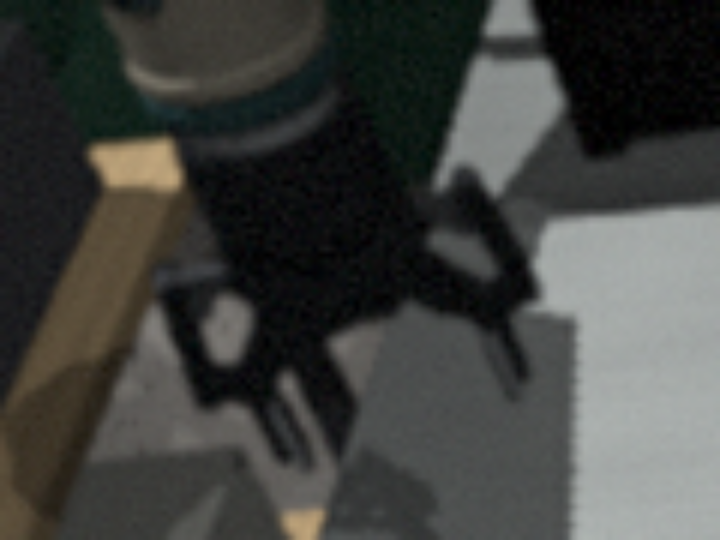

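View pics/s1c.png

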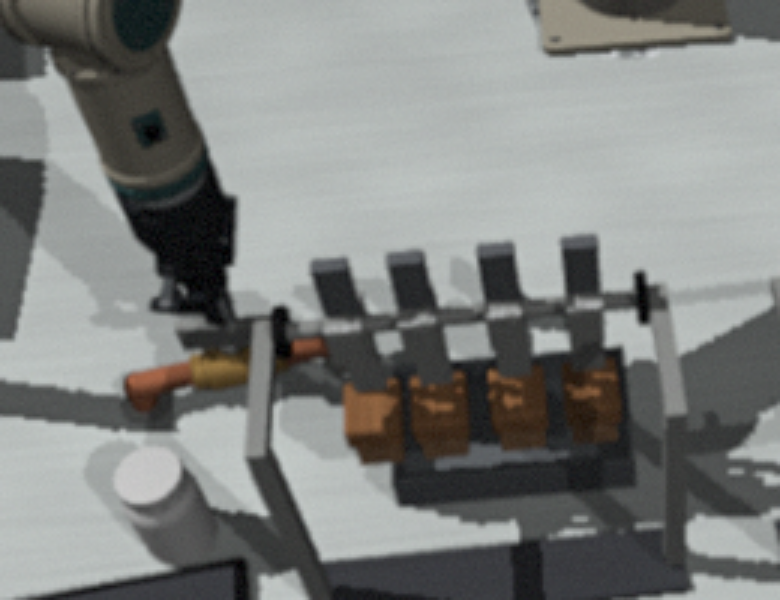

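```bash
python3 -m jog '0 0 -10 0 0 0 1;0 0 -10 0 0 -7 1;0 0 -10 0 0 -14 1;0 0 -10 0 0 -14 1;0 0 -10 0 0 -14 1;0 0 0 0 0 -14 1;0 0 20 0 0 -14 1;0 0 37 0 0 -14 1'; python3 -m jog '0 0 0 0 0 0 1;0 0 0 0 0 0 -1;0 0 0 0 0 0 -1;0 0 0 0 0 0 -1;0 0 0 0 0 0 -1;0 0 0 0 0 0 -1';python3 - <<'E'
from h import *
st(); d=snap('wrist','w6');st()
E
```

```text
clock: 4.75
eef_pos: [499.5, -393.8, 23.7]
tool_rot: [-3.14, -0.001, 1.513]
force: [-0.1, 0.1, 0.0]
width: 85.5
clock: 5.5
eef_pos: [499.4, -394.5, 26.5]
tool_rot: [-3.14, 0.0, 1.513]
force: [-2.1, 1.1, 4.2]
width: 12.9
t 5.5 p [ 499.4 -394.5   26.5] rpy [-3.14   0.     1.513] F [-2.1  1.1  4.2] w 12.9 q [ 0.75  0.84 -0.21  1.68  0.26  0.65  0.34]
t 5.55 p [ 499.5 -394.5   26.6] rpy [-3.14   0.     1.513] F [-2.2  0.6  5.3] w 12.9 q [ 0.75  0.84 -0.21  1.68  0.26  0.65  0.34]
```

View pics/w6.png

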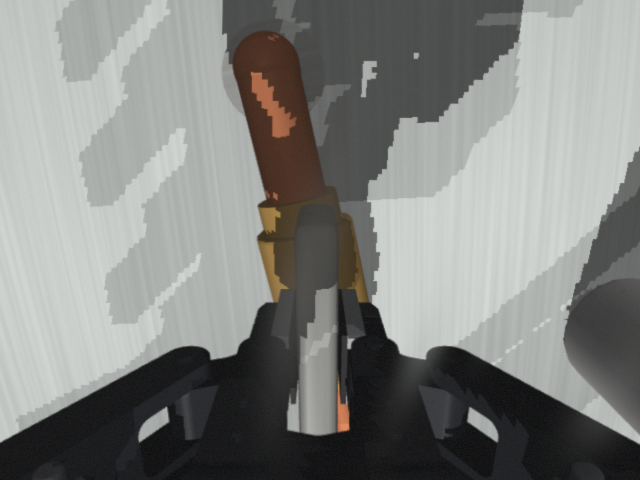

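```bash
python3 -m jog '0 0 0 0 0 10 -1;0 0 0 0 0 20 -1;0 0 0 0 0 30 -1;0 0 0 0 0 40 -1;0 0 0 0 0 50 -1;0 0 0 0 0 60 -1;0 0 0 0 0 68 -1;0 0 0 0 0 68 -1'; python3 -m jog '0 0 0 0 0 5 -1;0 0 0 0 0 9 -1;0 0 0 0 0 11 -1;0 0 0 0 0 11 -1';python3 - <<'E'
from h import *
st(); print(ctrl.read_state()['torque']); d=snap('wrist','w7');st()
E
```

```text
clock: 6.55
eef_pos: [492.3, -398.0, 26.0]
tool_rot: [-3.14, 0.012, 0.323]
force: [-12.7, -5.3, 6.4]
width: 11.9
clock: 7.05
eef_pos: [489.1, -396.9, 26.4]
tool_rot: [-3.139, 0.016, 0.131]
force: [-19.2, -1.2, 15.3]
width: 10.9
t 7.05 p [ 489.1 -396.9   26.4] rpy [-3.139  0.016  0.131] F [-19.2  -1.2  15.3] w 10.9 q [ 0.54  0.83  0.16  1.7  -0.18  0.64 -0.65]
[-0.36181987  4.4914491   0.32893126]
t 7.1 p [ 489.1 -396.9   26.4] rpy [-3.139  0.016  0.131] F [-19.1  -2.3  15.7] w 11.2 q [ 0.54  0.83  0.16  1.7  -0.18  0.64 -0.65]
```

View pics/w7.png

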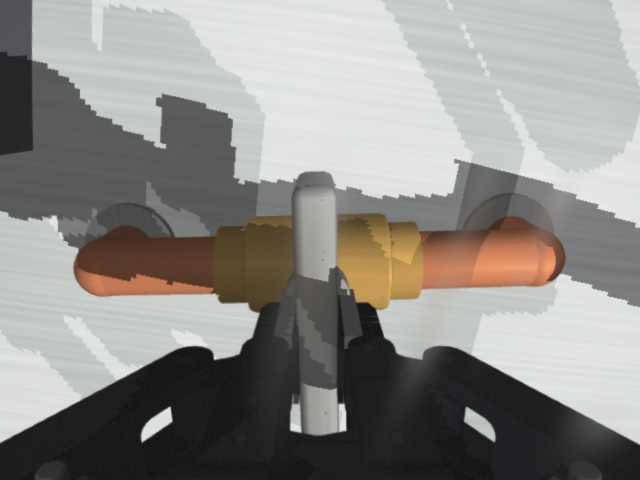

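```bash
python3 -m jog '-5 0 0 0 0 0 -1;-10 1 0 0 0 0 -1;-10 1 0 0 0 0 -1;-10 1 0 0 0 0 -1'; python3 - <<'E'
from h import *
st()
E
python3 -m jog '0 0 0 0 0 0 1;0 0 0 0 0 0 1;0 0 0 0 0 0 1;0 0 0 0 0 0 1;0 0 -40 0 0 0 1;0 0 -80 0 0 0 1;0 0 -140 0 0 0 1;0 0 -180 0 0 0 1';python3 - <<'E'
from h import *
st()
for i in range(6):d=snap('wrist','w8')
st()
E
```

```text
clock: 7.6
eef_pos: [489.3, -397.1, 26.5]
tool_rot: [-3.141, 0.002, 0.135]
force: [-3.7, 0.5, 7.9]
width: 10.6
t 7.6 p [ 489.3 -397.1   26.5] rpy [-3.141e+00  2.000e-03  1.350e-01] F [-3.7  0.5  7.9] w 10.6 q [ 0.55  0.83  0.15  1.71 -0.19  0.62 -0.63]
clock: 8.6
eef_pos: [491.2, -397.3, 208.7]
tool_rot: [3.139, -0.002, 0.134]
force: [0.9, 0.0, -0.5]
width: 85.1
t 8.6 p [ 491.2 -397.3  208.7] rpy [ 3.139e+00 -2.000e-03  1.340e-01] F [ 0.9  0.  -0.5] w 85.1 q [ 0.51  0.6   0.21  1.57 -0.14  0.98 -0.68]
t 8.9 p [ 489.8 -395.9  204.5] rpy [-3.14e+00  2.00e-03  1.35e-01] F [ 0.  -0.5 -0.1] w 85.3 q [ 0.51  0.61  0.21  1.58 -0.14  0.98 -0.67]
```

View pics/w8.png

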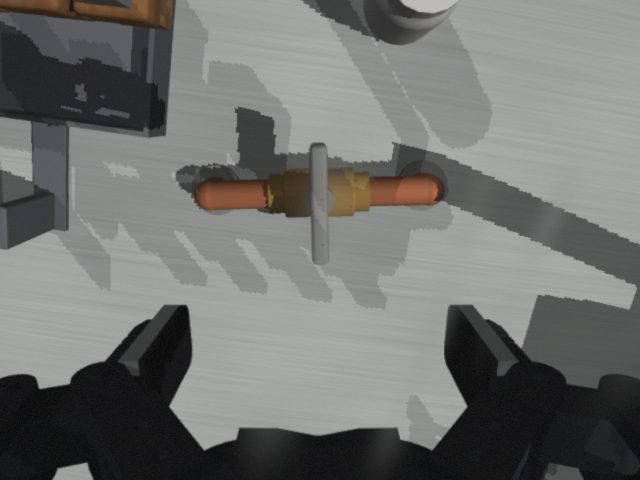

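```bash
python3 - <<'E'
from h import *
d=load('w8')
cv2.imwrite('pics/w8c.png',cv2.resize(d['image'][130:280,180:460,::-1],None,fx=2.8,fy=2.8))
L=np.array([onplane(d,318,147,88),onplane(d,320,262,88)]);c=L.mean(0);print(np.round(L,1),np.round(c,1),np.linalg.norm(L[0]-L[1]))
print(np.degrees(np.arctan2(*(L[0]-L[1])[[1,0]])))
Q=np.array([onplane(d,208,194,40),onplane(d,430,189,40)]);print('pipe',np.degrees(np.arctan2(*(Q[1]-Q[0])[[1,0]])),Q)
E
```

```text
[[ 539.4 -389.3   88. ]
 [ 460.2 -401.4   88. ]] [ 499.8 -395.3   88. ] 80.09466749845866
8.710863381228423
pipe -81.00402797714423 [[ 488.42694409 -307.99345417   40.        ]
 [ 515.97188748 -481.98454744   40.        ]]
```

View pics/w8c.png

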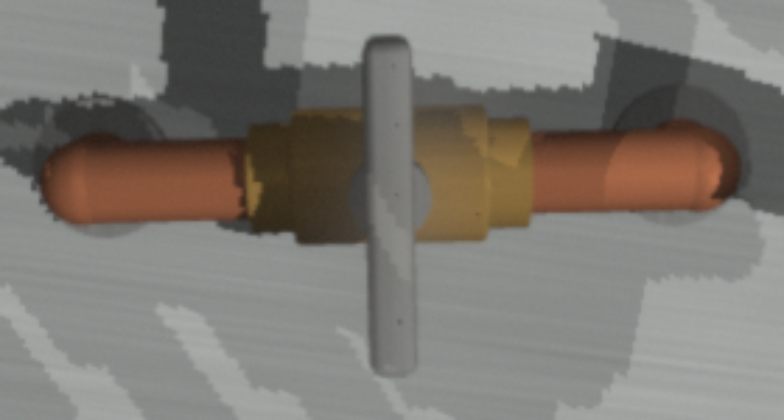

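```bash
python3 - <<'E'
from h import *
go(447,-158,150,0)
E
```

```text
shift [ -10.4 -241.4   55. ] rot [-0.1  0.1  7.7] rows>= 4.0
```

```bash
python3 -m jog '-2 -50 10 0 0 2 1;-4 -100 20 0 0 4 1;-6 -150 30 0 0 5 1;-8 -200 45 0 0 6 1;-10 -241 55 0 0 7.7 1;-10 -241 55 0 0 7.7 1;-10 -241 55 0 0 7.7 1;-10 -241 55 0 0 7.7 1'; python3 - <<'E'
from h import *
st();d=snap('wrist','w9');d=snap('wrist','w9');st()
cl=cloud(d);m=(cl[...,2]>55)&(cl[...,2]<90)&(cl[...,0]<480)&(abs(cl[...,1]+158)<30)&(d['z_map']>120)
P=cl[m];print(len(P),P.mean(0),P.min(0),P.max(0))
E
```

```text
clock: 9.9
eef_pos: [448.4, -160.6, 150.7]
tool_rot: [3.141, -0.0, -0.002]
force: [0.0, -0.6, -0.3]
width: 85.3
t 9.9 p [ 448.4 -160.6  150.7] rpy [ 3.141e+00 -0.000e+00 -2.000e-03] F [ 0.  -0.6 -0.3] w 85.3 q [ 0.12  0.47  0.23  2.05 -0.18  0.64 -1.1 ]
t 10.0 p [ 448.4 -160.4  150.8] rpy [ 3.141e+00 -0.000e+00 -2.000e-03] F [ 0.5  0.4 -0.3] w 85.5 q [ 0.12  0.47  0.23  2.05 -0.18  0.64 -1.1 ]
1155 [ 450.33037617 -156.7189906    71.68317691] [ 431.0326406  -162.97161244   55.36890641] [ 465.75399823 -150.58320894   75.04718981]
```

View pics/w9.png

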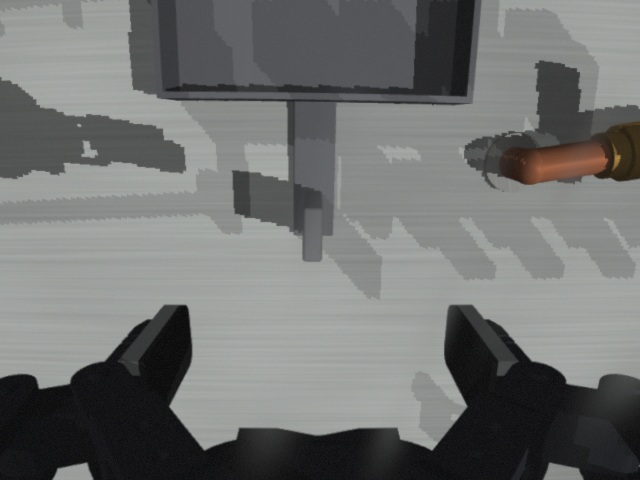

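```bash
python3 -m jog '1 -3.5 40 0 0 1 1;1 -3.5 85 0 0 1 1;1 -3.5 125 0 0 1 1;1 -3.5 146 0 0 1 1;1 -3.5 146 0 0 1 1;1 -3.5 146 0 0 1 -1;1 -3.5 146 0 0 1 -1;1 -3.5 146 0 0 1 -1'; python3 -m jog '0 0 0 0 0 0 -1;0 0 0 0 0 0 -1;0 0 0 0 0 0 -1';python3 - <<'E'
from h import *
st(); 
print(np.array(ctrl.read_state()['tool_rot']))
go(612-140*np.cos(np.radians(2.5)),193-140*np.sin(np.radians(2.5)),5,2.5)
go(449,-100,5,-1)
E
```

```text
clock: 11.0
eef_pos: [449.9, -155.9, 5.7]
tool_rot: [3.141, -0.002, -0.017]
force: [-0.4, 0.8, 0.4]
width: 32.5
clock: 11.38
eef_pos: [449.7, -155.9, 5.4]
tool_rot: [3.141, -0.001, -0.018]
force: [-0.5, -0.7, 4.8]
width: 11.5
t 11.38 p [ 449.7 -155.9    5.4] rpy [ 3.141e+00 -1.000e-03 -1.800e-02] F [-0.5 -0.7  4.8] w 11.5 q [ 0.2   0.74  0.11  2.14 -0.28  0.27 -1.04]
[ 3.14125147e+00 -1.19173155e-03 -1.75102319e-02]
shift [ 1.640e+01 -3.431e+02  3.000e-01] rot [ 0.  -0.1 -3.5] rows>= 5.5
shift [ -1.7 -55.9   0.4] rot [ 0.  -0.1 -0. ] rows>= 0.9
```

```bash
python3 -m jog '12 0 0 0 0 0 -1;25 0 0 0 0 0 -1;25 -20 0 0 0 0 -1;24.5 -50 0 0 0 0 -1;24 -80 0 0 0 0 -1;23.5 -110 0 0 0 0 -1;23 -140 0 0 0 0 -1;22.5 -170 0 0 0 0 -1'; python3 - <<'E'
from h import *
st()
go(612-140*np.cos(np.radians(2.5)),193-140*np.sin(np.radians(2.5)),5,2.5)
E
```

```text
clock: 12.38
eef_pos: [475.8, 13.2, 5.4]
tool_rot: [3.14, -0.003, -0.02]
force: [0.6, -4.0, 4.4]
width: 11.3
t 12.38 p [475.8  13.2   5.4] rpy [ 3.14e+00 -3.00e-03 -2.00e-02] F [ 0.6 -4.   4.4] w 11.3 q [-0.2   0.74  0.16  2.15 -0.4   0.28 -1.28]
shift [-7.100e+00 -1.736e+02  1.000e-01] rot [ 0.1 -0.1 -3.6] rows>= 2.8
```

```bash
python3 -m jog '-1 -30 0 0 0 0 -1;-2 -60 0 0 0 -1 -1;-3 -90 0 0 0 -1.5 -1;-4 -120 0 0 0 -2 -1;-5 -150 0 0 0 -3 -1;-7 -172 0 0 0 -3.5 -1;-7 -172 0 0 0 -3.5 -1;-7 -172 0 0 0 -3.5 -1'; python3 - <<'E'
from h import *
st(); d=snap('wrist','w10'); d=snap('top','top2')
E
```

```text
clock: 13.38
eef_pos: [471.3, 187.9, 5.4]
tool_rot: [-3.14, -0.002, 0.046]
force: [0.9, 3.4, 5.2]
width: 11.3
t 13.38 p [471.3 187.9   5.4] rpy [-3.14e+00 -2.00e-03  4.60e-02] F [0.9 3.4 5.2] w 11.3 q [-0.58  0.77  0.23  2.06 -0.46  0.36 -1.51]
```

View pics/w10.png

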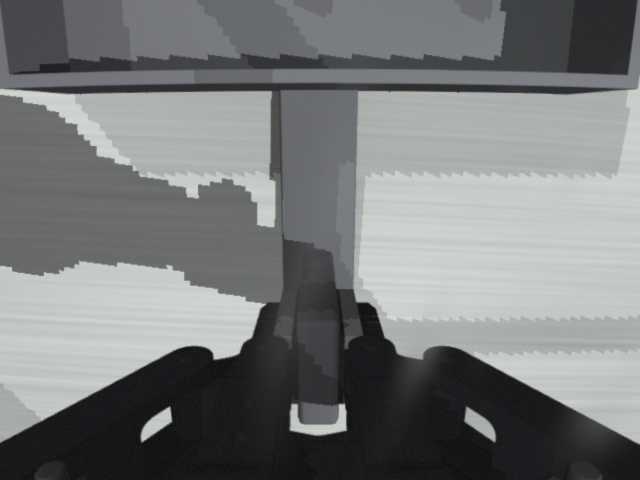

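View pics/top2.png

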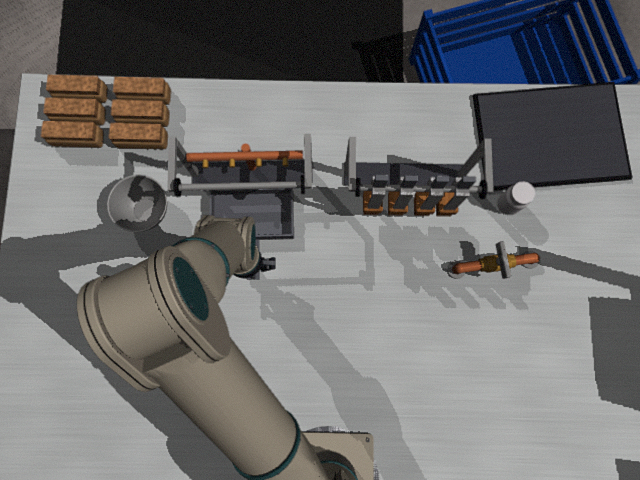

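```bash
python3 -m jog '0 0 0 0 0 0 1;0 0 0 0 0 0 1;0 0 0 0 0 0 1;0 0 -30 0 0 0 1;0 0 -80 0 0 0 1;0 0 -140 0 0 0 1;0 0 -200 0 0 0 1;0 0 -250 0 0 0 1'; python3 - <<'E'
from h import *
st()
go(621,-93,290,90)
E
```

```text
clock: 14.48
eef_pos: [470.7, 185.7, 257.1]
tool_rot: [-3.141, -0.001, 0.043]
force: [1.2, 0.6, -1.0]
width: 85.7
t 14.47 p [470.7 185.7 257.1] rpy [-3.141e+00 -1.000e-03  4.300e-02] F [ 1.2  0.6 -1. ] w 85.7 q [-0.79  0.39  0.51  1.85 -0.23  0.96 -1.71]
shift [138.2 284.9 -32.9] rot [  0.   -0.1 -87.5] rows>= 8.2
```

```bash
python3 -m jog '0 35 -33 0 0 -10 1;10 70 -33 0 0 -20 1;30 105 -33 0 0 -30 1;50 140 -33 0 0 -40 1;70 175 -33 0 0 -50 1;95 210 -33 0 0 -60 1;120 250 -33 0 0 -70 1;138 285 -33 0 0 -80 1'; python3 -m jog '0 0 0 0 0 -7.5 1;0 0 0 0 0 -7.5 1;0 0 0 0 0 -7.5 1'; python3 - <<'E'
from h import *
st(); snap('wrist','w11'); d=snap('wrist','w11'); st()
cl=cloud(d);m=(cl[...,2]>280)&(cl[...,2]<300)&(abs(cl[...,0]-622)<20)&(d['z_map']>150)
P=cl[m]
from scipy.cluster.hierarchy import fcluster,linkage
L=fcluster(linkage(P[:,:2]),5,'distance')
for k in set(L):
    p=P[L==k]; 
    if len(p)>30: print(len(p),np.round((p.min(0)+p.max(0))/2,1),np.round(p.mean(0),1), np.round(np.ptp(p,axis=0),0))
E
```

```text
clock: 15.48
eef_pos: [621.4, -94.6, 287.2]
tool_rot: [-3.141, 0.0, 1.445]
force: [-0.5, 0.6, 0.1]
width: 85.3
clock: 15.85
eef_pos: [620.7, -92.1, 287.7]
tool_rot: [-3.141, -0.0, 1.569]
force: [-0.0, 0.5, -0.2]
width: 85.2
t 15.85 p [620.7 -92.1 287.7] rpy [-3.141 -0.     1.569] F [-0.   0.5 -0.2] w 85.2 q [-0.01  0.53  0.18  1.47 -0.1   1.15  0.19]
t 15.95 p [620.8 -92.  287.9] rpy [-3.141 -0.     1.571] F [-0.1 -1.  -0.3] w 85.6 q [-0.01  0.53  0.18  1.47 -0.1   1.15  0.19]
1743 [622.6 -91.4 286.4] [622.5 -89.8 289.9] [12. 27. 13.]
1500 [ 622.4 -148.9  286.3] [ 622.4 -146.   289.4] [12. 27. 13.]
```

View pics/w11.png

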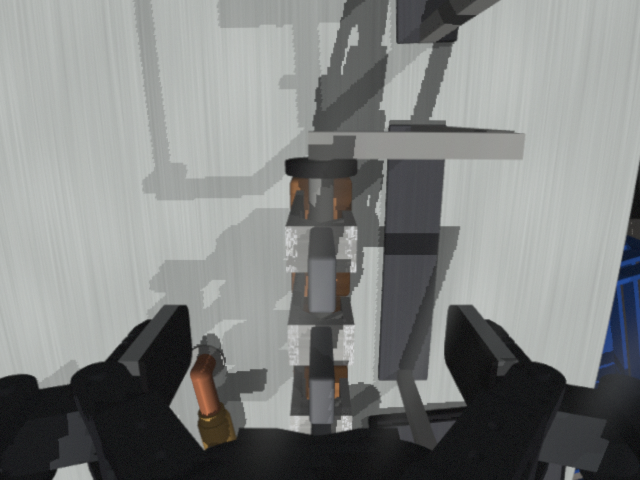

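```bash
python3 -m jog '0.5 2 25 0 0 0 1;0.5 2 50 0 0 0 1;0.5 2 75 0 0 0 1;0.5 2 75 0 0 0 1;0.5 2 75 0 0 0 -1;0.5 2 75 0 0 0 -1;0.5 2 75 0 0 0 -1;0.5 2 75 0 0 0 -1'; python3 -m jog '0 0 0 0 0 0 -1;0 0 0 0 0 0 -1;0 0 0 0 0 0 -1';python3 - <<'E'
from h import *
st(); snap('wrist','w12')
E
```

```text
clock: 16.95
eef_pos: [622.9, -92.3, 213.3]
tool_rot: [3.142, 0.0, 1.571]
force: [-11.7, 1.0, 8.9]
width: 12.3
clock: 17.32
eef_pos: [622.6, -92.3, 213.4]
tool_rot: [-3.141, -0.0, 1.571]
force: [-2.4, 0.5, 6.2]
width: 11.2
t 17.32 p [622.6 -92.3 213.4] rpy [-3.141 -0.     1.571] F [-2.4  0.5  6.2] w 11.2 q [ 0.    0.59  0.17  1.57 -0.11  0.99  0.2 ]
```

View pics/w12.png

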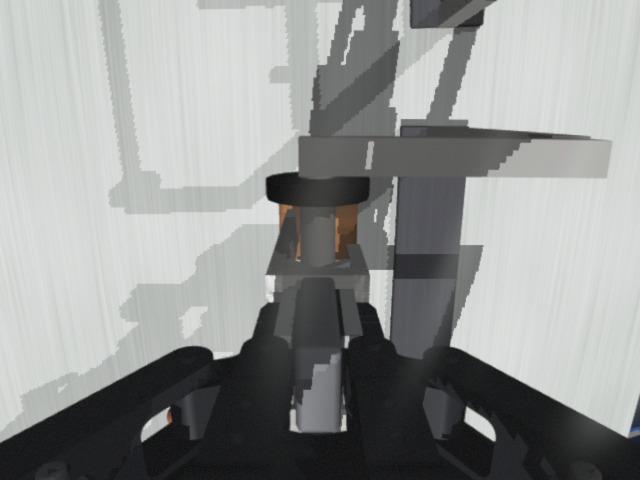

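```bash
python3 -m jog '0 0 -15 0 0 0 -1;0 0 -30 0 0 0 -1;0 0 -45 0 0 0 -1;0 0 -57 0 0 0 -1;0 0 -57 0 0 0 -1;0 -20 -57 0 0 0 -1;0 -50 -57 0 0 0 -1;0 -82 -57 0 0 0 -1'; python3 - <<'E'
from h import *
st(); snap('wrist','w13');snap('wrist','w13');st()
E
```

```text
clock: 18.38
eef_pos: [539.8, -92.2, 269.1]
tool_rot: [-3.14, -0.0, 1.571]
force: [0.1, 0.7, -0.9]
width: 11.1
t 18.38 p [539.8 -92.2 269.1] rpy [-3.14  -0.     1.571] F [ 0.1  0.7 -0.9] w 11.1 q [-0.01  0.41  0.18  1.72 -0.09  1.02  0.21]
t 18.48 p [536.9 -92.5 269.4] rpy [-3.137 -0.     1.569] F [ 0.2  1.3 -2.4] w 11.3 q [-0.01  0.41  0.18  1.72 -0.09  1.02  0.21]
```

View pics/w13.png

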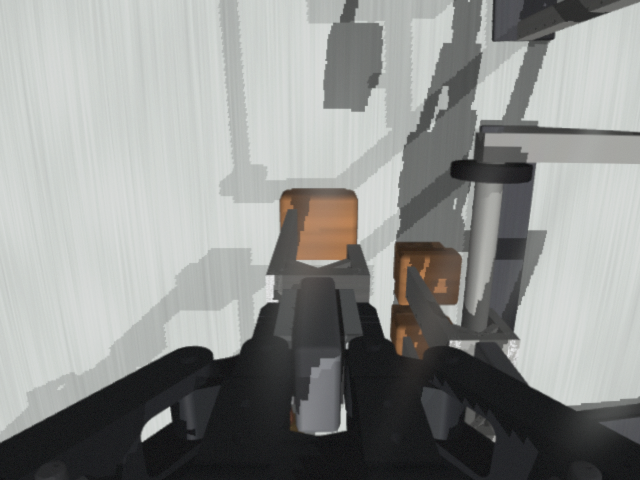

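```bash
python3 -m jog '20 0 0 0 0 0 -1;65 0 0 0 0 0 -1;115 0 0 0 0 -1 -1;170 0 0 0 0 -1 -1;225 0 0 0 0 -1 -1;280 0 0 0 0 -1 -1;330 0 0 0 0 -2 -1;355 0 0 0 0 -2.5 -1'; python3 -m jog '10 0 0 0 0 0 -1;20 0 0 0 0 0 -1;20 0 0 0 0 0 -1;20 0 0 0 0 0 -1'; python3 - <<'E'
from h import *
st(); snap('wrist','w14');d=snap('wrist','w14');st()
snap('top','top3')
E
```

```text
clock: 19.48
eef_pos: [540.3, 267.0, 269.2]
tool_rot: [-3.141, -0.002, 1.619]
force: [-0.4, -1.0, -3.1]
width: 11.3
clock: 19.98
eef_pos: [540.5, 281.1, 270.0]
tool_rot: [3.141, 0.001, 1.612]
force: [0.4, 0.2, -2.8]
width: 11.3
t 19.98 p [540.5 281.1 270. ] rpy [3.141e+00 1.000e-03 1.612e+00] F [ 0.4  0.2 -2.8] w 11.3 q [-0.59  0.51  0.11  1.55 -0.06  1.09 -0.43]
t 20.07 p [540.5 281.5 270. ] rpy [3.141 0.    1.613] F [-0.4 -0.3 -2.3] w 11.4 q [-0.59  0.51  0.11  1.55 -0.06  1.09 -0.43]
```

View pics/w14.png

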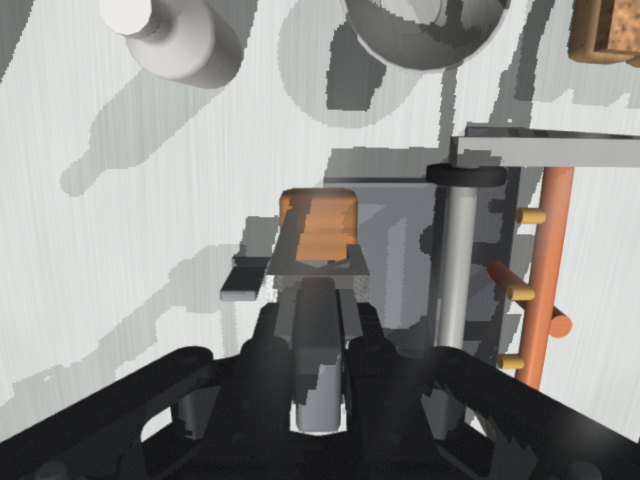

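View pics/top3.png

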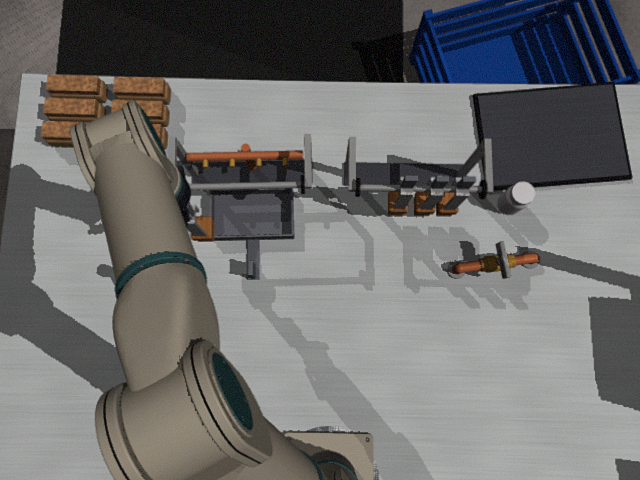

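```bash
python3 - <<'E'
from h import *
d=load('w14');cl=cloud(d)
for v in range(190,350,20):
    p=cl[v,425:500];m=(p[:,2]>210)&(p[:,2]<232); print(v,np.round(np.median(p[m],0),1),m.sum())
m=(cl[...,2]>232)&(cl[...,2]<245)&(abs(cl[...,0]-615)<30)&(cl[...,1]>310);P=cl[m];print('disc',len(P),P.mean(0),P.min(0),P.max(0))
# brush head in hand
m=(cl[...,2]>100)&(cl[...,2]<190)&(abs(cl[...,0]-540)<40)&(abs(cl[...,1]-281)<40);P=cl[m];print('head',P.min(0),P.max(0))
E
```

```text
190 [613.  317.7 226.8] 28
210 [613.3 307.4 226.5] 28
230 [613.8 296.7 226.6] 27
250 [614.5 285.8 226.5] 26
270 [614.9 274.8 226.7] 26
290 [615.9 263.1 226.7] 25
310 [616.1 251.2 226.5] 26
330 [616.5 239.2 226.8] 26
disc 1139 [613.05490722 325.51303573 237.91096731] [597.56907514 320.82572644 232.02644311] [630.89549481 329.83040806 242.47518115]
head [515.5306735  260.1314086  124.92500402] [565.98630161 304.66600859 189.99570989]
```

```bash
python3 -m jog '0 20 0 0 0 0 -1;0 45 0 0 0 0 -1;0 65 0 0 0 0 -1;0 74 0 0 0 0 -1;0 74 0 0 0 0 -1;0 74 0 0 0 0 -1;0 74 15 0 0 0 -1;0 74 30 0 0 0 -1'; python3 - <<'E'
from h import *
st(); snap('wrist','w15')
E
python3 -m jog '0 0 12 0 0 0 -1;0 0 24 0 0 0 -1;0 0 26 0 0 0 -1;0 0 26 0 0 0 -1;0 0 26 0 0 0 -1'; python3 - <<'E'
from h import *
st(); snap('wrist','w16')
E
```

```text
clock: 21.12
eef_pos: [613.3, 286.0, 238.7]
tool_rot: [-3.141, 0.0, 1.615]
force: [-0.7, -0.3, -2.7]
width: 11.4
t 21.12 p [613.3 286.  238.7] rpy [-3.141  0.     1.615] F [-0.7 -0.3 -2.7] w 11.4 q [-0.54  0.64  0.1   1.39 -0.07  1.12 -0.38]
clock: 21.8
eef_pos: [615.5, 286.1, 214.4]
tool_rot: [3.138, -0.001, 1.614]
force: [4.8, 1.2, 0.6]
width: 11.3
t 21.8 p [615.5 286.1 214.4] rpy [ 3.138e+00 -1.000e-03  1.614e+00] F [4.8 1.2 0.6] w 11.3 q [-0.53  0.66  0.1   1.42 -0.07  1.06 -0.37]
```

View pics/w16.png

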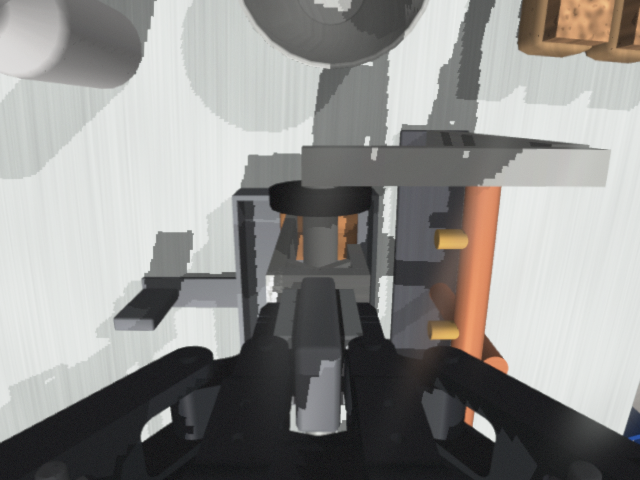

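```bash
python3 -m jog '0 2 1 0 0 0 -1;0 2 1 0 0 0 -1;0 2 1 0 0 0 -0.6;0 2 1 0 0 0 1;0 2 1 0 0 0 1;0 2 0 0 0 0 1;0 2 -25 0 0 0 1;0 2 -60 0 0 0 1'; python3 -m jog '0 0 -15 0 0 0 1;0 0 -15 0 0 0 1;0 0 -15 0 0 0 1;0 0 -15 0 0 0 1';python3 - <<'E'
from h import *
st(); d=snap('wrist','w17')
cl=cloud(d);m=(cl[...,2]>280)&(cl[...,2]<300)&(abs(cl[...,0]-616)<25)&(d['z_map']>150)
P=cl[m];print(len(P),np.round((P.min(0)+P.max(0))/2,1),np.round(P.max(0)-P.min(0)))
go(622.4,-148.7,290,90)
E
```

```text
clock: 22.85
eef_pos: [615.2, 285.7, 273.4]
tool_rot: [-3.139, 0.001, 1.615]
force: [1.2, -0.8, -0.4]
width: 85.2
clock: 23.35
eef_pos: [615.3, 285.8, 287.3]
tool_rot: [-3.139, 0.001, 1.615]
force: [-0.5, 0.1, 1.0]
width: 85.3
t 23.35 p [615.3 285.8 287.3] rpy [-3.139e+00  1.000e-03  1.615e+00] F [-0.5  0.1  1. ] w 85.3 q [-0.54  0.61  0.11  1.31 -0.07  1.23 -0.38]
1768 [616.6 287.2 286.3] [13. 26. 12.]
shift [-434.5  -12.1   -2.1] rot [-0.1  0.1  2.5] rows>= 7.0
```

View pics/w17.png

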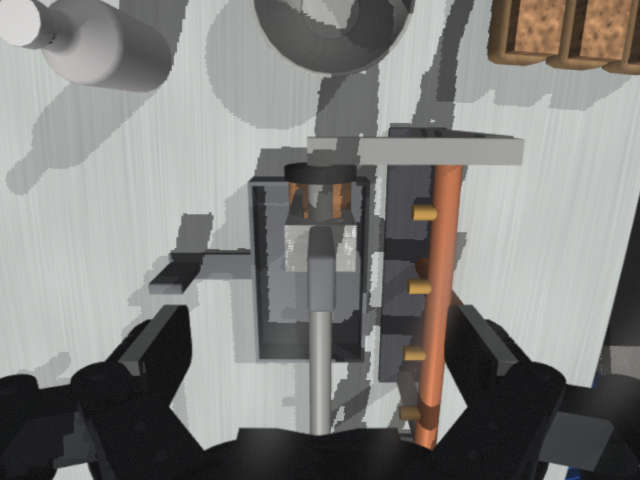

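```bash
python3 -m jog '-30 -1 -2 0 0 0 1;-90 -2 -2 0 0 1 1;-150 -4 -2 0 0 1 1;-210 -6 -2 0 0 1 1;-270 -7 -2 0 0 2 1;-330 -9 -2 0 0 2 1;-390 -11 -2 0 0 2.5 1;-434 -12 -2 0 0 2.5 1'; python3 -m jog '0 0 0 0 0 0 1;0 0 0 0 0 0 1;0 0 0 0 0 0 1';python3 - <<'E'
from h import *
st(); d=snap('wrist','w18')
cl=cloud(d);m=(cl[...,2]>280)&(cl[...,2]<300)&(abs(cl[...,0]-622)<20)&(d['z_map']>150)
P=cl[m]
from scipy.cluster.hierarchy import fcluster,linkage
L=fcluster(linkage(P[:,:2]),5,'distance')
for k in set(L):
    p=P[L==k]; 
    if len(p)>30: print(len(p),np.round((p.min(0)+p.max(0))/2,1), np.round(np.ptp(p,axis=0),0))
E
```

```text
clock: 24.4
eef_pos: [622.2, -151.6, 290.4]
tool_rot: [-3.141, 0.001, 1.568]
force: [-0.0, 0.5, 0.6]
width: 85.4
clock: 24.78
eef_pos: [623.3, -145.9, 290.6]
tool_rot: [-3.141, -0.001, 1.574]
force: [0.1, 0.4, 0.2]
width: 85.5
t 24.77 p [ 623.3 -145.9  290.6] rpy [-3.141e+00 -1.000e-03  1.574e+00] F [0.1 0.4 0.2] w 85.5 q [ 0.09  0.54  0.16  1.43 -0.09  1.18  0.27]
1697 [ 622.4 -149.1  286.4] [12. 26. 13.]
1410 [ 622.4 -210.3  286.2] [12. 27. 12.]
```

View pics/w18.png

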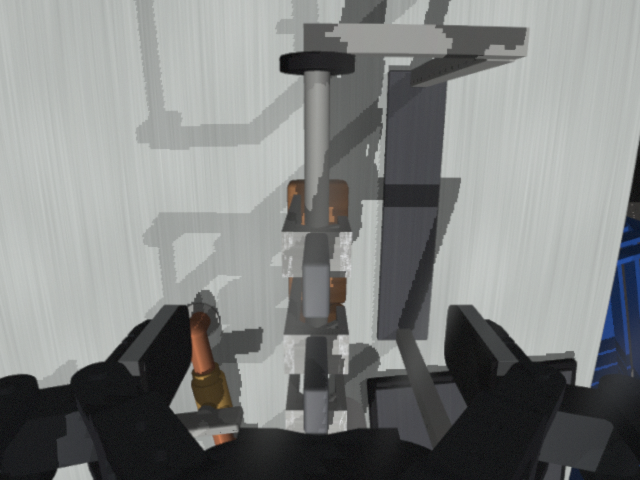

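```bash
python3 -m jog '-3 -0.5 25 0 0 0 1;-3 -0.5 50 0 0 0 1;-3 -0.5 77 0 0 0 1;-3 -0.5 77 0 0 0 1;-3 -0.5 77 0 0 0 -1;-3 -0.5 77 0 0 0 -1;-3 -0.5 77 0 0 0 -1;-3 -0.5 77 0 0 0 -1'; python3 -m jog '0 0 0 0 0 0 -1;0 0 0 0 0 0 -1;0 0 -15 0 0 0 -1;0 0 -30 0 0 0 -1;0 0 -45 0 0 0 -1;0 0 -57 0 0 0 -1;0 0 -57 0 0 0 -1;0 -15 -57 0 0 0 -1';python3 - <<'E'
from h import *
st(); snap('wrist','w19')
E
```

```text
clock: 25.82
eef_pos: [622.7, -151.2, 214.3]
tool_rot: [3.141, 0.0, 1.571]
force: [-0.2, -0.6, 1.5]
width: 12.4
clock: 26.82
eef_pos: [607.8, -150.6, 270.3]
tool_rot: [-3.142, -0.0, 1.572]
force: [-0.5, -0.2, -2.8]
width: 11.2
t 26.82 p [ 607.8 -150.6  270.3] rpy [-3.142 -0.     1.572] F [-0.5 -0.2 -2.8] w 11.2 q [ 0.1   0.54  0.16  1.5  -0.09  1.11  0.28]
```

View pics/w19.png

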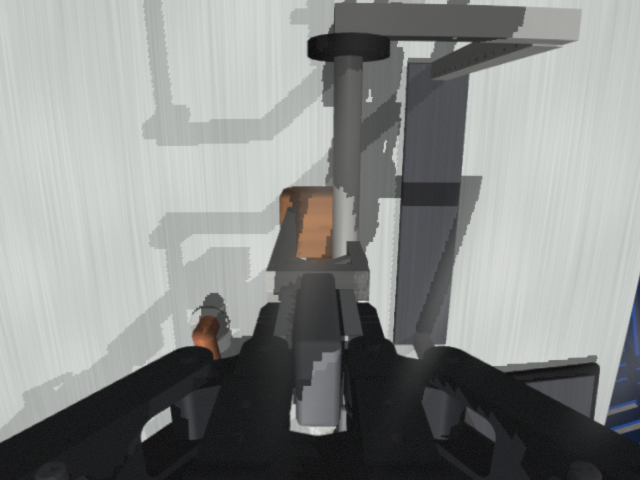

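```bash
python3 -m jog '0 -30 0 0 0 0 -1;0 -68 0 0 0 0 -1;20 -68 0 0 0 0 -1;65 -68 0 0 0 0 -1;115 -68 0 0 0 -1 -1;170 -68 0 0 0 -1 -1;225 -68 0 0 0 -1 -1;280 -68 0 0 0 -2 -1'; python3 -m jog '40 0 0 0 0 0 -1;70 0 0 0 0 -0.5 -1;88 0 0 0 0 -0.5 -1;94 0 0 0 0 -0.5 -1;94 0 0 0 0 -0.5 -1;94 0 0 0 0 -0.5 -1'; python3 - <<'E'
from h import *
st(); d=snap('wrist','w20'); cl=cloud(d)
for v in range(190,310,20):
    p=cl[v,425:520];m=(p[:,2]>210)&(p[:,2]<232); print(v,np.round(np.median(p[m],0),1),m.sum())
go(618.5,223.5,270,92.5)
E
```

```text
clock: 27.88
eef_pos: [539.8, 131.9, 270.7]
tool_rot: [3.141, -0.001, 1.607]
force: [1.1, 0.6, -2.6]
width: 11.3
clock: 28.62
eef_pos: [536.6, 221.2, 270.9]
tool_rot: [3.141, 0.001, 1.612]
force: [0.2, -0.1, -1.9]
width: 11.6
t 28.62 p [536.6 221.2 270.9] rpy [3.141e+00 1.000e-03 1.612e+00] F [ 0.2 -0.1 -1.9] w 11.6 q [-0.49  0.46  0.08  1.63 -0.04  1.05 -0.36]
190 [615.1 257.9 226.8] 27
210 [616.  247.4 226.6] 28
230 [616.2 236.7 226.5] 27
250 [617.2 225.7 226.3] 28
270 [617.6 214.4 226.6] 27
290 [617.8 202.8 226.3] 27
shift [-1.2 81.9  0.9] rot [ 0.   0.  -0.1] rows>= 1.3
```

View pics/w20.png

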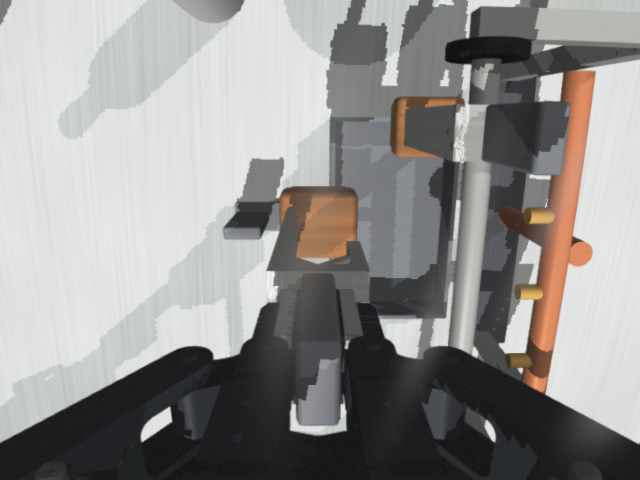

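```bash
python3 -m jog '0 20 0 0 0 0 -1;0 45 0 0 0 0 -1;0 70 0 0 0 0 -1;0 81 0 0 0 0 -1;0 81 0 0 0 0 -1;0 81 0 0 0 0 -1;0 81 15 0 0 0 -1;0 81 30 0 0 0 -1'; python3 -m jog '0 0 12 0 0 0 -1;0 0 24 0 0 0 -1;0 0 27 0 0 0 -1;0 0 27 0 0 0 -1;0 0 27 0 0 0 -1'; python3 - <<'E'
from h import *
st(); snap('wrist','w21')
E
```

```text
clock: 29.68
eef_pos: [616.3, 226.5, 239.7]
tool_rot: [-3.141, 0.0, 1.615]
force: [-0.7, 0.0, -1.8]
width: 11.2
clock: 30.3
eef_pos: [619.1, 226.7, 214.4]
tool_rot: [3.137, -0.001, 1.614]
force: [4.9, -0.1, 0.4]
width: 11.5
t 30.3 p [619.1 226.7 214.4] rpy [ 3.137e+00 -1.000e-03  1.614e+00] F [ 4.9 -0.1  0.4] w 11.5 q [-0.44  0.63  0.08  1.48 -0.05  1.03 -0.31]
```

View pics/w21.png

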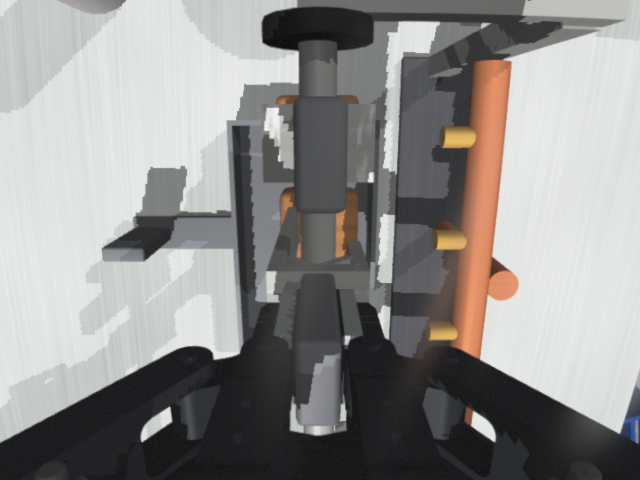

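```bash
python3 -m jog '0 2.5 1 0 0 0 -1;0 2.5 1 0 0 0 -1;0 2.5 1 0 0 0 -0.6;0 2.5 1 0 0 0 1;0 2.5 1 0 0 0 1;0 2.5 0 0 0 0 1;0 2.5 -25 0 0 0 1;0 2.5 -75 0 0 0 1'; python3 - <<'E'
from h import *
st(); d=snap('wrist','w22')
go(622.4,-210,290,90)
E
```

```text
clock: 31.35
eef_pos: [618.0, 226.1, 287.3]
tool_rot: [-3.136, 0.002, 1.615]
force: [1.0, 0.1, 0.8]
width: 85.3
t 31.35 p [618.  226.1 287.3] rpy [-3.136e+00  2.000e-03  1.615e+00] F [1.  0.1 0.8] w 85.3 q [-0.44  0.58  0.08  1.37 -0.05  1.2  -0.31]
shift [-437.2  -19.2    5. ] rot [ 0.5 -0.2  2.5] rows>= 7.0
```

View pics/w22.png

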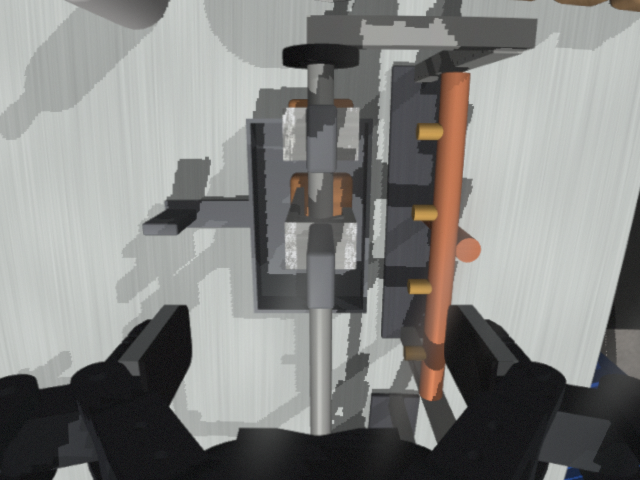

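```bash
python3 -m jog '-30 -1 -2 0 0 0 1;-90 -3 -2 0 0 1 1;-150 -5 -2 0 0 1 1;-210 -7 -2 0 0 1 1;-270 -9 -2 0 0 2 1;-330 -12 -2 0 0 2 1;-390 -14 -2 0 0 2.5 1;-437 -16 -2 0 0 2.5 1'; python3 -m jog '0 0 0 0 0 0 1;0 0 0 0 0 0 1;0 0 0 0 0 0 1;0 0 0 0 0 0 1';python3 - <<'E'
from h import *
st(); d=snap('wrist','w23')
cl=cloud(d);m=(cl[...,2]>280)&(cl[...,2]<300)&(abs(cl[...,0]-622)<20)&(d['z_map']>150)
P=cl[m]
from scipy.cluster.hierarchy import fcluster,linkage
L=fcluster(linkage(P[:,:2]),5,'distance')
for k in set(L):
    p=P[L==k]; 
    if len(p)>30: print(len(p),np.round((p.min(0)+p.max(0))/2,1), np.round(np.ptp(p,axis=0),0))
E
```

```text
clock: 32.4
eef_pos: [622.2, -214.0, 290.9]
tool_rot: [3.141, 0.001, 1.569]
force: [0.2, 0.5, 0.3]
width: 85.5
clock: 32.9
eef_pos: [623.1, -209.1, 290.9]
tool_rot: [3.141, -0.001, 1.573]
force: [-0.6, 0.4, 0.6]
width: 85.6
t 32.9 p [ 623.1 -209.1  290.9] rpy [ 3.141e+00 -1.000e-03  1.573e+00] F [-0.6  0.4  0.6] w 85.6 q [ 0.21  0.57  0.13  1.38 -0.08  1.2   0.35]
1707 [ 622.4 -210.5  286.4] [12. 26. 13.]
1468 [ 622.4 -262.2  286.3] [12. 27. 13.]
```

View pics/w23.png

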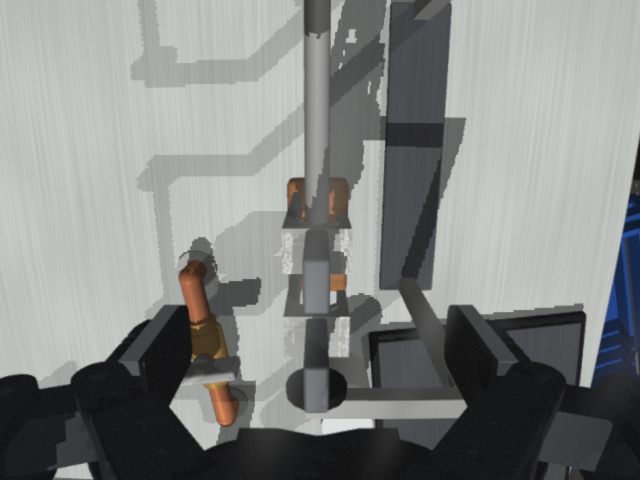

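```bash
python3 -m jog '-0.5 -0.5 25 0 0 0 1;-0.5 -0.5 50 0 0 0 1;-0.5 -0.5 77 0 0 0 1;-0.5 -0.5 77 0 0 0 1;-0.5 -0.5 77 0 0 0 -1;-0.5 -0.5 77 0 0 0 -1;-0.5 -0.5 77 0 0 0 -1;-0.5 -0.5 77 0 0 0 -1'; python3 -m jog '0 0 0 0 0 0 -1;0 0 0 0 0 0 -1;0 0 -15 0 0 0 -1;0 0 -30 0 0 0 -1;0 0 -45 0 0 0 -1;0 0 -57 0 0 0 -1;0 0 -57 0 0 0 -1;0 -15 -57 0 0 0 -1';python3 - <<'E'
from h import *
st(); snap('wrist','w24')
E
```

```text
clock: 33.95
eef_pos: [622.4, -211.3, 214.3]
tool_rot: [3.141, 0.0, 1.571]
force: [0.1, 1.0, 0.6]
width: 12.5
clock: 34.95
eef_pos: [607.6, -210.7, 270.2]
tool_rot: [3.142, -0.0, 1.572]
force: [0.8, -0.6, -2.2]
width: 11.5
t 34.95 p [ 607.6 -210.7  270.2] rpy [ 3.142 -0.     1.572] F [ 0.8 -0.6 -2.2] w 11.5 q [ 0.21  0.56  0.13  1.45 -0.08  1.13  0.36]
```

View pics/w24.png

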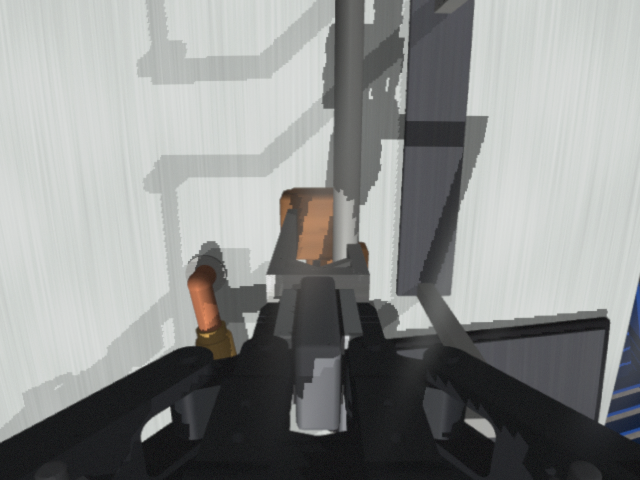

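```bash
python3 -m jog '0 -30 0 0 0 0 -1;0 -68 0 0 0 0 -1;20 -68 0 0 0 0 -1;65 -68 0 0 0 0 -1;115 -68 0 0 0 -1 -1;170 -68 0 0 0 -1 -1;225 -68 0 0 0 -1 -1;280 -68 0 0 0 -2 -1'; python3 -m jog '40 0 0 0 0 0 -1;70 0 0 0 0 -0.5 -1;88 0 0 0 0 -0.5 -1;93 0 0 0 0 -0.5 -1;93 0 0 0 0 -0.5 -1;93 0 0 0 0 -0.5 -1'; python3 - <<'E'
from h import *
st(); d=snap('wrist','w25'); cl=cloud(d)
for v in range(190,310,30):
    p=cl[v,425:520];m=(p[:,2]>210)&(p[:,2]<232); print(v,np.round(np.median(p[m],0),1),m.sum())
go(621.5,167-1,270,92.5)
E
```

```text
clock: 36.0
eef_pos: [539.5, 71.7, 270.8]
tool_rot: [3.141, -0.001, 1.607]
force: [0.4, 0.1, -1.6]
width: 11.3
clock: 36.75
eef_pos: [536.3, 160.0, 270.9]
tool_rot: [3.142, 0.001, 1.612]
force: [-0.1, -0.0, -2.2]
width: 11.0
t 36.75 p [536.3 160.  270.9] rpy [3.142e+00 1.000e-03 1.612e+00] F [-0.1 -0.  -2.2] w 11.0 q [-0.38  0.43  0.06  1.68 -0.03  1.03 -0.27]
190 [618.6 196.7 226.4] 28
220 [619.1 181.  226.7] 26
250 [619.6 164.7 226.3] 28
280 [620.4 147.7 226.3] 28
shift [ 2.3 85.4  0.9] rot [ 0.   0.  -0.1] rows>= 1.4
```

View pics/w25.png

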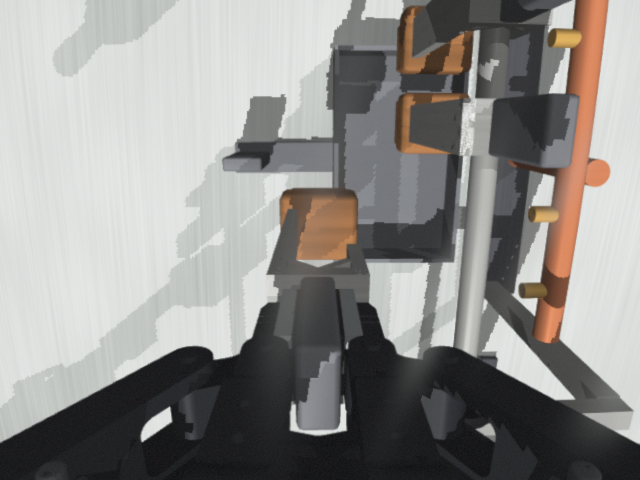

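```bash
python3 -m jog '0 20 0 0 0 0 -1;1 45 0 0 0 0 -1;1 70 0 0 0 0 -1;1 84.5 0 0 0 0 -1;1 84.5 0 0 0 0 -1;1 84.5 0 0 0 0 -1;1 84.5 15 0 0 0 -1;1 84.5 30 0 0 0 -1'; python3 -m jog '0 0 12 0 0 0 -1;0 0 24 0 0 0 -1;0 0 27 0 0 0 -1;0 0 27 0 0 0 -1;0 0 27 0 0 0 -1'; python3 - <<'E'
from h import *
st(); snap('wrist','w26')
E
```

```text
clock: 37.8
eef_pos: [619.6, 166.3, 239.7]
tool_rot: [-3.141, 0.0, 1.615]
force: [-0.6, 0.2, -1.7]
width: 11.0
clock: 38.42
eef_pos: [621.8, 166.6, 214.4]
tool_rot: [3.138, -0.0, 1.614]
force: [3.8, 0.0, 0.4]
width: 11.1
t 38.42 p [621.8 166.6 214.4] rpy [ 3.138 -0.     1.614] F [3.8 0.  0.4] w 11.1 q [-0.34  0.61  0.06  1.53 -0.04  1.01 -0.23]
```

View pics/w26.png

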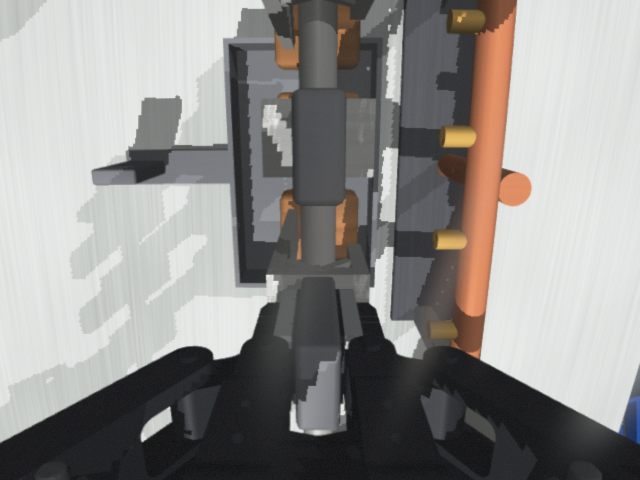

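```bash
python3 -m jog '0 2 1 0 0 0 -1;0 2 1 0 0 0 -1;0 2 1 0 0 0 -0.6;0 2 1 0 0 0 1;0 2 1 0 0 0 1;0 2 0 0 0 0 1;0 2 -25 0 0 0 1;0 2 -75 0 0 0 1'; python3 - <<'E'
from h import *
st(); d=snap('wrist','w27')
go(622.4,-262,290,90)
E
```

```text
clock: 39.48
eef_pos: [620.7, 166.1, 287.4]
tool_rot: [-3.136, 0.001, 1.615]
force: [1.7, -0.4, -0.1]
width: 85.5
t 39.48 p [620.7 166.1 287.4] rpy [-3.136e+00  1.000e-03  1.615e+00] F [ 1.7 -0.4 -0.1] w 85.5 q [-0.34  0.55  0.06  1.42 -0.03  1.18 -0.23]
shift [-428.8  -21.6    5.3] rot [ 0.5 -0.1  2.5] rows>= 6.9
```

View pics/w27.png

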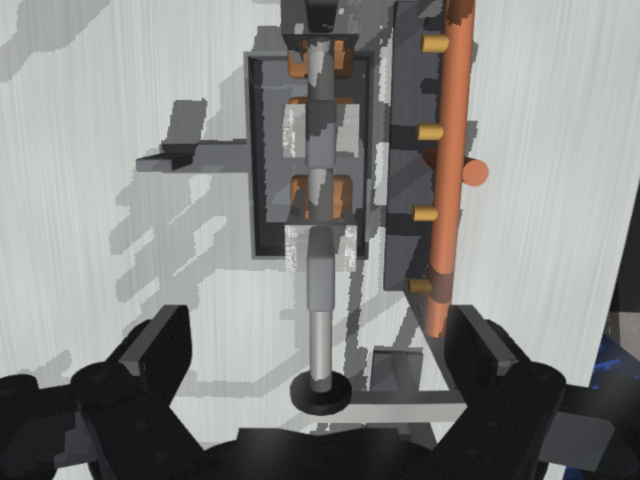

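```bash
python3 -m jog '-30 -1 -2 0 0 0 1;-90 -3 -2 0 0 1 1;-150 -5 -2 0 0 1 1;-210 -7 -2 0 0 1 1;-270 -10 -2 0 0 2 1;-330 -13 -2 0 0 2 1;-390 -16 -2 0 0 2.5 1;-429 -18.5 -2 0 0 2.5 1'; python3 -m jog '0 0 0 0 0 0 1;0 0 0 0 0 0 1;0 0 0 0 0 0 1;0 0 0 0 0 0 1';python3 - <<'E'
from h import *
st(); d=snap('wrist','w28')
cl=cloud(d);m=(cl[...,2]>280)&(cl[...,2]<300)&(abs(cl[...,0]-622)<20)&(d['z_map']>150)
p=cl[m]; print(len(p),np.round((p.min(0)+p.max(0))/2,1), np.round(np.ptp(p,axis=0),0))
d=load('w27');cl=cloud(d);m=(cl[...,2]>232)&(cl[...,2]<245)&(abs(cl[...,0]-624)<30)&(cl[...,1]<100);P=cl[m];print('disc',len(P),P.min(0),P.max(0))
E
```

```text
clock: 40.52
eef_pos: [621.6, -267.0, 290.7]
tool_rot: [-3.141, 0.002, 1.567]
force: [0.4, 0.7, -0.1]
width: 85.4
clock: 41.02
eef_pos: [623.0, -261.4, 291.0]
tool_rot: [3.141, -0.0, 1.573]
force: [-0.7, -0.3, 0.6]
width: 85.5
t 41.02 p [ 623.  -261.4  291. ] rpy [ 3.141 -0.     1.573] F [-0.7 -0.3  0.6] w 85.5 q [ 0.3   0.6   0.11  1.32 -0.07  1.23  0.41]
1695 [ 622.3 -262.5  286.5] [12. 26. 13.]
disc 849 [610.15588509  60.61075752 232.00090678] [643.00914119  70.65861236 242.00355525]
```

View pics/w28.png

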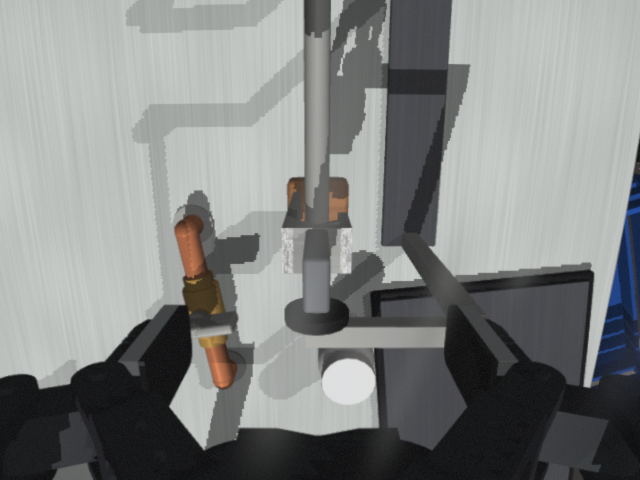

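```bash
python3 -m jog '-0.5 -0.5 25 0 0 0 1;-0.5 -0.5 50 0 0 0 1;-0.5 -0.5 77 0 0 0 1;-0.5 -0.5 77 0 0 0 1;-0.5 -0.5 77 0 0 0 -1;-0.5 -0.5 77 0 0 0 -1;-0.5 -0.5 77 0 0 0 -1;-0.5 -0.5 77 0 0 0 -1'; python3 -m jog '0 0 0 0 0 0 -1;0 0 0 0 0 0 -1;0 0 -15 0 0 0 -1;0 0 -30 0 0 0 -1;0 0 -45 0 0 0 -1;0 0 -57 0 0 0 -1;0 0 -57 0 0 0 -1;0 -15 -57 0 0 0 -1';python3 - <<'E'
from h import *
st(); snap('wrist','w29')
E
```

```text
clock: 42.08
eef_pos: [622.2, -263.5, 214.3]
tool_rot: [3.141, 0.0, 1.571]
force: [0.3, 0.9, 0.2]
width: 11.9
clock: 43.08
eef_pos: [607.5, -262.8, 270.2]
tool_rot: [-3.142, -0.001, 1.572]
force: [0.2, -0.6, -2.0]
width: 11.2
t 43.08 p [ 607.5 -262.8  270.2] rpy [-3.142e+00 -1.000e-03  1.572e+00] F [ 0.2 -0.6 -2. ] w 11.2 q [ 0.3   0.59  0.11  1.39 -0.07  1.16  0.42]
```

View pics/w29.png

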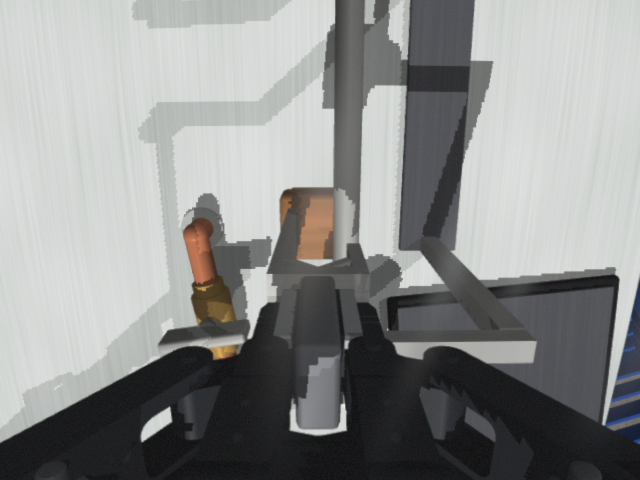

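```bash
python3 -m jog '0 -30 0 0 0 0 -1;0 -66 0 0 0 0 -1;20 -66 0 0 0 0 -1;65 -66 0 0 0 0 -1;115 -66 0 0 0 -1 -1;170 -66 0 0 0 -1 -1;225 -66 0 0 0 -1 -1;280 -66 0 0 0 -2 -1'; python3 -m jog '40 0 0 0 0 0 -1;65 0 0 0 0 -0.5 -1;80 0 0 0 0 -0.5 -1;86 0 0 0 0 -0.5 -1;86 0 0 0 0 -0.5 -1;86 0 0 0 0 -0.5 -1'; python3 - <<'E'
from h import *
st(); d=snap('wrist','w30'); cl=cloud(d)
for v in range(190,310,30):
    p=cl[v,425:520];m=(p[:,2]>210)&(p[:,2]<232); print(v,np.round(np.median(p[m],0),1),m.sum())
go(624.5,106,270,92.5)
E
```

```text
clock: 44.12
eef_pos: [541.4, 19.5, 270.8]
tool_rot: [3.141, -0.001, 1.607]
force: [0.7, 0.4, -1.1]
width: 11.1
clock: 44.88
eef_pos: [538.3, 101.1, 270.8]
tool_rot: [3.142, 0.001, 1.612]
force: [-0.4, -0.1, -1.0]
width: 11.7
t 44.88 p [538.3 101.1 270.8] rpy [3.142e+00 1.000e-03 1.612e+00] F [-0.4 -0.1 -1. ] w 11.7 q [-0.26  0.41  0.04  1.72 -0.02  1.02 -0.18]
190 [620.8 137.9 226.9] 28
220 [621.6 122.2 226.6] 28
250 [622.2 105.8 226.8] 28
280 [623.3  89.1 227.2] 27
shift [ 1.2 86.4  0.8] rot [ 0.   0.  -0.1] rows>= 1.4
```

View pics/w30.png

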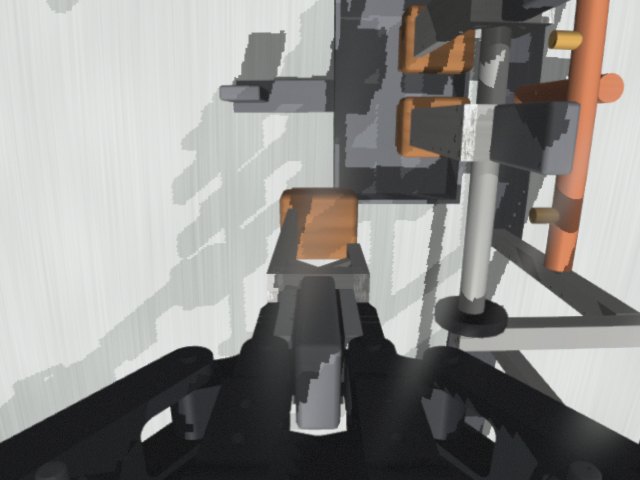

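```bash
python3 -m jog '0 20 0 0 0 0 -1;1 45 0 0 0 0 -1;1 70 0 0 0 0 -1;1 86 0 0 0 0 -1;1 86 0 0 0 0 -1;1 86 0 0 0 0 -1;1 86 15 0 0 0 -1;1 86 30 0 0 0 -1'; python3 -m jog '0 0 12 0 0 0 -1;0 0 24 0 0 0 -1;0 0 27 0 0 0 -1;0 0 27 0 0 0 -1;0 0 27 0 0 0 -1'; python3 - <<'E'
from h import *
st(); snap('wrist','w31')
E
```

```text
clock: 45.92
eef_pos: [623.1, 107.2, 239.8]
tool_rot: [-3.141, 0.0, 1.615]
force: [0.1, -0.3, -1.3]
width: 11.3
clock: 46.55
eef_pos: [624.6, 107.3, 214.4]
tool_rot: [3.14, -0.0, 1.614]
force: [0.7, -0.1, 2.4]
width: 11.7
t 46.55 p [624.6 107.3 214.4] rpy [ 3.14  -0.     1.614] F [ 0.7 -0.1  2.4] w 11.7 q [-0.24  0.59  0.04  1.55 -0.02  0.99 -0.15]
```

View pics/w31.png

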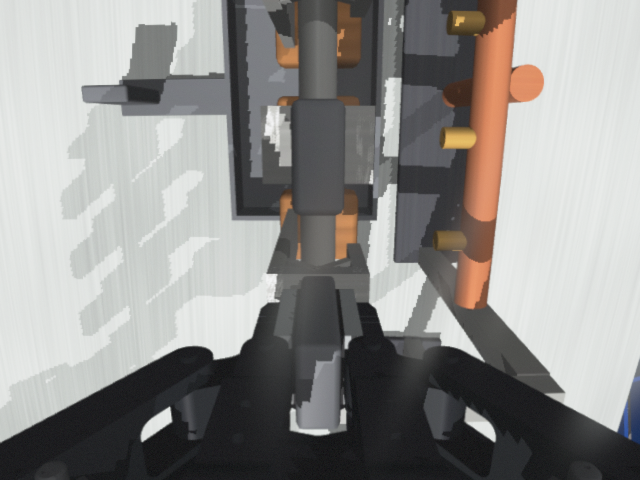

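```bash
python3 -m jog '0 0 1 0 0 0 -1;0 0 1 0 0 0 -0.6;0 0 1 0 0 0 1;0 0 1 0 0 0 1;0 0 0 0 0 0 1;0 0 -25 0 0 0 1;0 0 -75 0 0 0 1;0 -30 -76 0 0 0 1'; python3 - <<'E'
from h import *
st(); d=snap('wrist','w32')
go(499.5,-395.4,250,8.7)
E
```

```text
clock: 47.6
eef_pos: [597.7, 106.3, 293.5]
tool_rot: [3.132, -0.001, 1.614]
force: [-0.3, -1.0, -1.4]
width: 85.0
t 47.6 p [597.7 106.3 293.5] rpy [ 3.132e+00 -1.000e-03  1.614e+00] F [-0.3 -1.  -1.4] w 85.0 q [-0.25  0.48  0.04  1.53 -0.02  1.13 -0.16]
shift [-497.  -113.4   41.6] rot [-0.  -0.  83.8] rows>= 8.2
```

```bash
python3 -m jog '-30 -40 0 0 0 5 1;-90 -80 0 0 0 15 1;-150 -110 0 0 0 25 1;-210 -112 5 0 0 35 1;-270 -112 10 0 0 45 1;-330 -112 20 0 0 55 1;-390 -112 30 0 0 65 1;-440 -112 40 0 0 75 1'; python3 - <<'E'
from h import *
go(499.5,-395.4,160,8.7)
E
```

```text
clock: 48.65
eef_pos: [501.1, -340.7, 249.5]
tool_rot: [3.141, -0.0, 0.299]
force: [1.2, 0.9, 0.7]
width: 85.3
shift [-17.7  51.7  89.6] rot [ 0.  -0.   8.4] rows>= 1.7
```

```bash
python3 -m jog '-9 26 40 0 0 4 1;-17 50 80 0 0 8.4 1;-17 50 80 0 0 8.4 1;-17 50 80 0 0 8.4 1;-17 50 80 0 0 8.4 1'; python3 - <<'E'
from h import *
st(); d=snap('wrist','w33');snap('top','top4');snap('scene','scene4');st()
for n,b in (('top4',(150,130,350,290)),('scene4',(330,180,510,330))):
    i=cv2.imread('pics/%s.png'%n);x0,y0,x1,y1=b;cv2.imwrite('pics/%sc.png'%n,cv2.resize(i[y0:y1,x0:x1],None,fx=3.7,fy=3.7))
E
```

```text
clock: 49.28
eef_pos: [501.5, -390.7, 171.6]
tool_rot: [3.14, -0.003, 0.161]
force: [0.8, -0.1, 0.8]
width: 85.4
t 49.27 p [ 501.5 -390.7  171.6] rpy [ 3.14e+00 -3.00e-03  1.61e-01] F [ 0.8 -0.1  0.8] w 85.4 q [ 0.37  0.68  0.43  1.6  -0.33  0.93 -0.5 ]
t 49.42 p [ 501.  -390.9  171.2] rpy [ 3.141e+00 -2.000e-03  1.600e-01] F [ 0.1 -0.1  0.1] w 85.3 q [ 0.37  0.68  0.43  1.6  -0.33  0.93 -0.5 ]
```

View pics/w33.png

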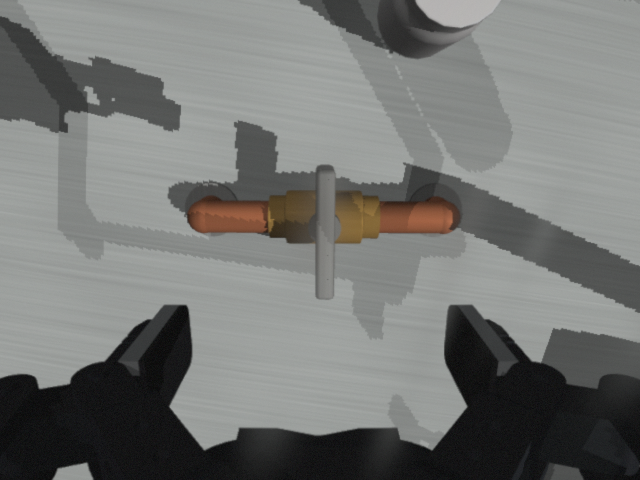

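View pics/top4c.png

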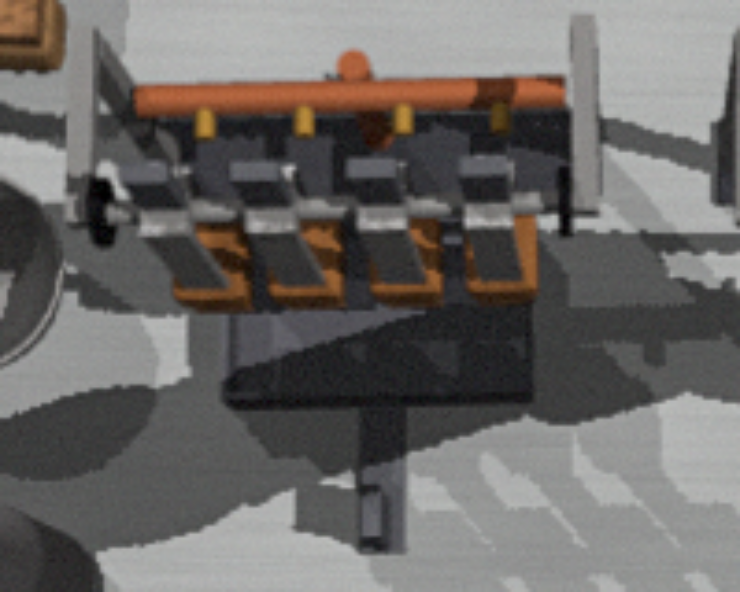

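View pics/scene4c.png

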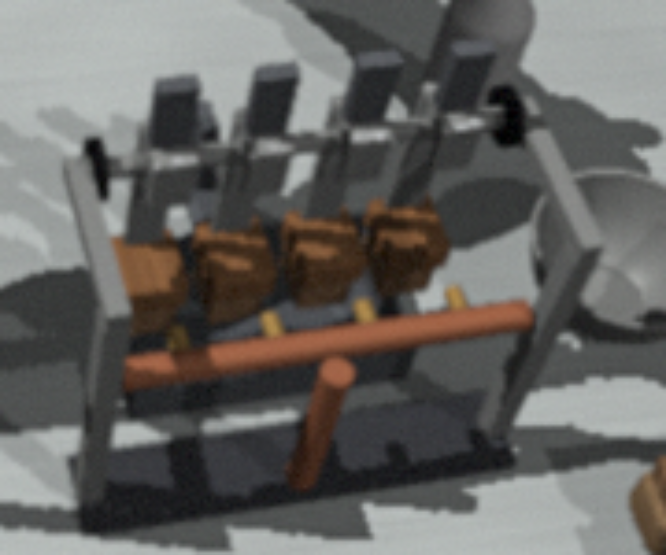

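```bash
python3 - <<'E'
from h import *
for n in ('top2','top3','top4'):
    d=load(n);C=cloud(d);z=d['z_map']>0
    m=z&(C[...,2]>55)&(C[...,2]<85)&(abs(C[...,0]-470)<40)&(abs(C[...,1]-185)<50);P=C[m].astype(np.float32)
    if len(P): print(n,'tab',len(P),P[:,:2].mean(0),cv2.minAreaRect(P[:,:2]))
    m=z&(C[...,2]>33)&(C[...,2]<47)&(C[...,0]>520)&(C[...,0]<590)&(abs(C[...,1]-195)<120);P=C[m].astype(np.float32)
    if len(P): print(' rim x',np.percentile(P[:,0],[2,98]),'y',np.percentile(P[:,1],[1,99]))
    m=z&(C[...,2]>278)&(C[...,2]<300)&(abs(C[...,0]-620)<30)&(C[...,1]>50);P=C[m]
    if n=='top4': print(P[:,2].max(),np.histogram(P[:,1],bins=range(80,320,10)))
d=load('w33')
L=np.array([onplane(d,324.5,169,88),onplane(d,325,297,88)]);c=L.mean(0);print(L,c,np.linalg.norm(L[0]-L[1]),np.degrees(np.arctan2(*(L[0]-L[1])[[1,0]])))
Q=np.array([onplane(d,204,216,40),onplane(d,448,217,40)]);print('pipe',np.degrees(np.arctan2(*(Q[1]-Q[0])[[1,0]])))
go(499.5,-395.4,33,8.7)
E
```

```text
Traceback (most recent call last):
cv2.error: OpenCV(4.12.0) /io/opencv/modules/imgproc/src/convhull.cpp:143: error: (-215:Assertion failed) total >= 0 && (depth == CV_32F || depth == CV_32S) in function 'convexHull'
```

```bash
python3 - <<'E'
from h import *
for n in ('top3','top4'):
    d=load(n);C=cloud(d);z=d['z_map']>0
    m=z&(C[...,2]>55)&(C[...,2]<85)&(abs(C[...,0]-470)<40)&(abs(C[...,1]-185)<50);P=C[m]
    if len(P): print(n,'tab',len(P),P[:,:2].mean(0),P.min(0),P.max(0))
    m=z&(C[...,2]>33)&(C[...,2]<47)&(C[...,0]>520)&(C[...,0]<590)&(abs(C[...,1]-195)<120);P=C[m]
    if len(P): print(' rim x',np.percentile(P[:,0],[2,98]),'y',np.percentile(P[:,1],[1,99]))
    m=z&(C[...,2]>278)&(C[...,2]<300)&(abs(C[...,0]-620)<30)&(C[...,1]>50);P=C[m]
    if n=='top4': print(P[:,2].max(),np.histogram(P[:,1],bins=range(80,320,10)))
d=load('w33')
L=np.array([onplane(d,324.5,169,88),onplane(d,325,297,88)]);c=L.mean(0);print(L,c,np.linalg.norm(L[0]-L[1]),np.degrees(np.arctan2(*(L[0]-L[1])[[1,0]])))
Q=np.array([onplane(d,204,216,40),onplane(d,448,217,40)]);print('pipe',np.degrees(np.arctan2(*(Q[1]-Q[0])[[1,0]])))
go(499.5,-395.4,33,8.7)
E
```

```text
top3 tab 89 [468.94491539 183.564121  ] [452.57092682 178.44908692  56.08852799] [486.18060791 189.72641754  82.5283541 ]
 rim x [546.37129375 584.35575554] y [ 89.23819121 272.9040156 ]
top4 tab 89 [468.89633294 183.52009475] [452.79086543 177.65112759  55.89088136] [485.96514914 189.81492852  78.78416414]
 rim x [545.82361267 588.08812626] y [ 89.35101922 288.85648416]
295.8211657939904 (array([ 0, 32, 38, 30,  0,  0,  0, 36, 38, 24,  0,  0,  0, 35, 37, 34,  0,
        0,  0, 42, 39, 27,  0]), array([ 80,  90, 100, 110, 120, 130, 140, 150, 160, 170, 180, 190, 200,
       210, 220, 230, 240, 250, 260, 270, 280, 290, 300, 310]))
[[ 540.99934312 -388.12912799   88.        ]
 [ 460.53819771 -401.83374354   88.        ]] [ 500.76877041 -394.98143577   88.        ] 81.61992653785317 9.666191540043362
pipe -81.05532227514576
shift [ -2.5   4.1 138.2] rot [ 0.1 -0.1  0.5] rows>= 2.2
```

```bash
python3 -m jog '-1.5 4 40 0 0 0.3 1;-1.5 4 90 0 0 0.3 1;-1.5 4 138 0 0 0.3 1;-1.5 4 138 0 0 0.3 1;-1.5 4 138 0 0 0.3 1;-1.5 4 138 0 0 0.3 -1;-1.5 4 138 0 0 0.3 -1;-1.5 4 138 0 0 0.3 -1'; python3 -m jog '0 0 0 0 0 0 -1;0 0 0 0 0 0 -1;0 0 0 0 0 0 -1'; python3 - <<'E'
from h import *
st(); d=snap('wrist','w34')
E
```

```text
clock: 50.42
eef_pos: [499.7, -395.7, 32.7]
tool_rot: [3.141, -0.001, 0.154]
force: [0.4, 1.0, 0.2]
width: 32.3
clock: 50.8
eef_pos: [499.4, -395.6, 32.3]
tool_rot: [3.141, -0.0, 0.154]
force: [0.1, 1.6, 5.9]
width: 11.1
t 50.8 p [ 499.4 -395.6   32.3] rpy [ 3.141 -0.     0.154] F [0.1 1.6 5.9] w 11.1 q [ 0.42  0.85  0.35  1.69 -0.42  0.67 -0.43]
```

View pics/w34.png

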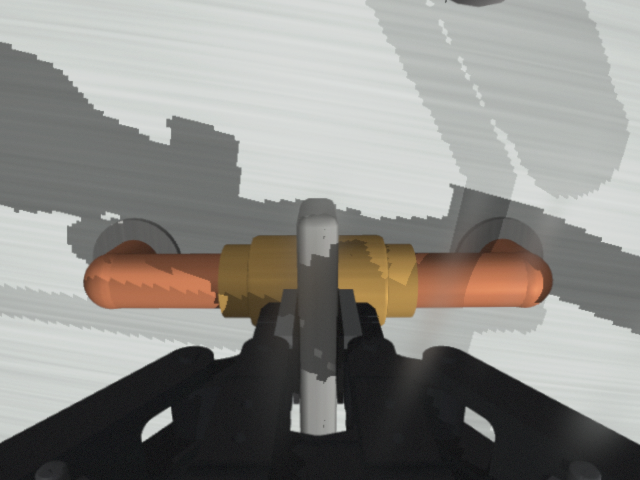

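```bash
python3 -m jog '0 0 0 0 0 -8 -1;0 0 0 0 0 -16 -1;0 0 0 0 0 -24 -1;0 0 0 0 0 -32 -1;0 0 0 0 0 -40 -1;0 0 0 0 0 -45 -1;0 0 0 0 0 -45 -1;0 0 0 0 0 -45 -1'; python3 - <<'E'
from h import *
st(); d=snap('wrist','w35'); snap('top','top5')
E
```

```text
clock: 51.85
eef_pos: [499.4, -395.5, 32.3]
tool_rot: [3.141, -0.0, 0.938]
force: [-1.3, 1.4, 6.3]
width: 11.0
t 51.85 p [ 499.4 -395.5   32.3] rpy [ 3.141 -0.     0.938] F [-1.3  1.4  6.3] w 11.0 q [ 0.54  0.83  0.14  1.69 -0.17  0.64  0.14]
```

View pics/w35.png

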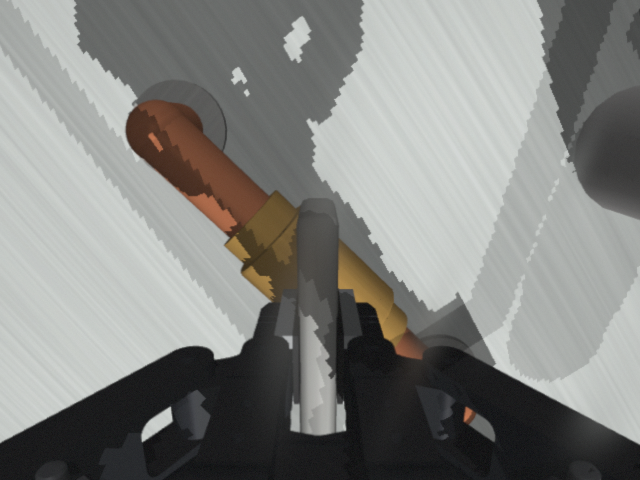

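View pics/top5.png

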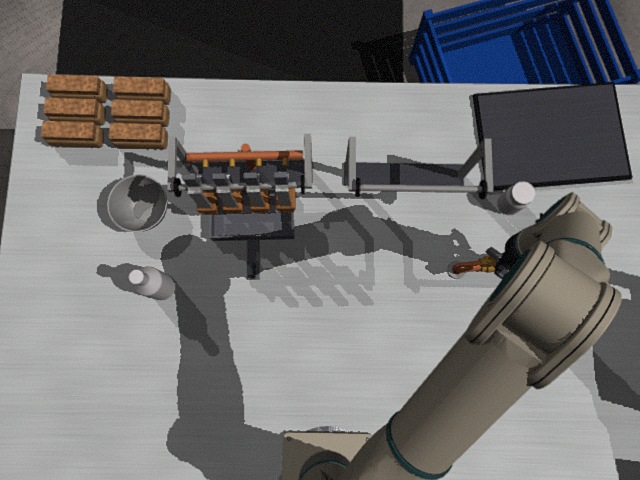

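```bash
for k in 1 2 3; do python3 -m jog '0 0 0 0 0 0 -1;0 0 0 0 0 0 -1;0 0 0 0 0 0 -1;0 0 0 0 0 0 -1;0 0 0 0 0 0 -1;0 0 0 0 0 0 -1;0 0 0 0 0 0 -1;0 0 0 0 0 0 -1'|head -1; done; python3 -m jog '0 0 0 0 0 0 -1;0 0 0 0 0 0 -1;0 0 0 0 0 0 -1;0 0 0 0 0 0 -1'; python3 - <<'E'
from h import *
st(); snap('top','top6')
for n in ('top5','top6'):
    d=load(n);C=cloud(d);z=d['z_map']>0
    m=z&(C[...,2]>55)&(C[...,2]<85)&(abs(C[...,0]-470)<60)&(abs(C[...,1]-185)<70);P=C[m]
    if len(P): print(n,'tab',len(P),P[:,:2].mean(0),P.min(0),P.max(0))
st()
E
```

```text
clock: 52.95
clock: 53.95
clock: 54.95
clock: 55.45
eef_pos: [499.4, -395.6, 32.3]
tool_rot: [3.141, -0.0, 0.938]
force: [0.3, 0.3, 5.2]
width: 11.1
t 55.45 p [ 499.4 -395.6   32.3] rpy [ 3.141 -0.     0.938] F [0.3 0.3 5.2] w 11.1 q [ 0.54  0.83  0.14  1.69 -0.17  0.64  0.14]
top5 tab 90 [468.71365552 183.55019178] [452.21076164 177.97931876  57.10301463] [485.55029563 189.71725208  77.70849378]
top6 tab 88 [468.80467771 183.59486837] [452.66837229 177.79077634  55.64074611] [485.67396318 190.18522036  80.15411404]
t 55.5 p [ 499.4 -395.5   32.2] rpy [ 3.141 -0.     0.938] F [-0.8  1.   5.4] w 11.3 q [ 0.54  0.83  0.14  1.69 -0.17  0.64  0.14]
```

```bash
python3 -m jog '0 0 0 0 0 0 -1;0 0 0 0 0 9 -1;0 0 0 0 0 18 -1;0 0 0 0 0 27 -1;0 0 0 0 0 36 -1;0 0 0 0 0 44 -1;0 0 0 0 0 46.5 -1;0 0 0 0 0 46.5 -1'; python3 -m jog '0 0 0 0 0 0 -1;0 0 0 0 0 0 -1';python3 - <<'E'
from h import *
st()
E
python3 -m jog '0 0 0 0 0 -1 -1;0 0 0 0 0 -1 1;0 0 0 0 0 -1 1;0 0 0 0 0 -1 1;0 0 -20 0 0 -1 1;0 0 -70 0 0 -1 1;0 0 -130 0 0 -1 1;0 0 -140 0 0 -1 1'; python3 -m jog '0 0 0 0 0 0 1;0 0 0 0 0 0 1;0 0 0 0 0 0 1'; python3 - <<'E'
from h import *
st(); snap('wrist','w36');snap('top','top7');snap('scene','scene7')
E
```

```text
clock: 56.5
eef_pos: [499.4, -395.6, 32.3]
tool_rot: [3.141, 0.0, 0.13]
force: [-0.7, 0.2, 5.6]
width: 10.9
clock: 56.75
eef_pos: [499.4, -395.6, 32.3]
tool_rot: [3.141, 0.0, 0.13]
force: [-1.8, 0.3, 5.8]
width: 11.3
t 56.75 p [ 499.4 -395.6   32.3] rpy [3.141 0.    0.13 ] F [-1.8  0.3  5.8] w 11.3 q [ 0.42  0.85  0.35  1.69 -0.43  0.68 -0.44]
clock: 57.75
eef_pos: [501.4, -398.2, 178.1]
tool_rot: [3.134, -0.007, 0.144]
force: [-0.5, -0.2, -0.7]
width: 85.5
clock: 58.12
eef_pos: [498.5, -394.8, 170.2]
tool_rot: [-3.14, 0.002, 0.145]
force: [0.2, -0.1, -0.3]
width: 85.5
t 58.12 p [ 498.5 -394.8  170.2] rpy [-3.14e+00  2.00e-03  1.45e-01] F [ 0.2 -0.1 -0.3] w 85.5 q [ 0.37  0.68  0.44  1.6  -0.34  0.94 -0.5 ]
```

View pics/w36.png

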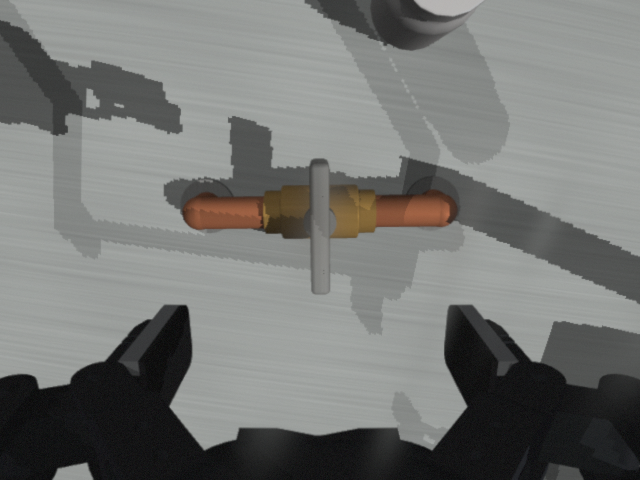

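View pics/top7.png

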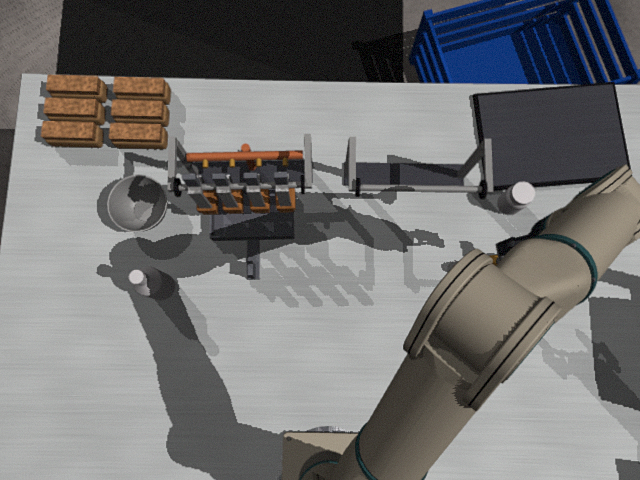

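View pics/scene7.png

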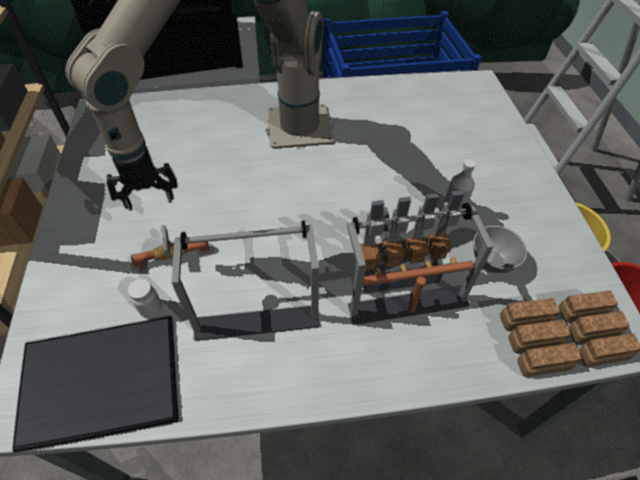

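```bash
python3 - <<'E'
from h import *
d=load('w36')
L=np.array([onplane(d,319.5,163,88),onplane(d,320,292,88)]);a=np.degrees(np.arctan2(*(L[0]-L[1])[[1,0]]))
Q=np.array([onplane(d,198,212,40),onplane(d,446,210,40)]);b=np.degrees(np.arctan2(*(Q[1]-Q[0])[[1,0]]));print(a,b,'open',a-b-90)
d=load('top7');C=cloud(d);z=d['z_map']>0
m=z&(C[...,2]>55)&(C[...,2]<85)&(abs(C[...,0]-470)<60)&(abs(C[...,1]-185)<70);P=C[m];print('tab',P[:,:2].mean(0))
m=z&(C[...,2]>278)&(C[...,2]<300)&(abs(C[...,0]-620)<30)&(C[...,1]>50);P=C[m]
for lo in (80,140,200,260):
    p=P[(P[:,1]>lo)&(P[:,1]<lo+58)];print(p.mean(0),p.max(0))
for b in ((100,170,170,235),(95,255,180,305),(495,175,545,220)):
    a0=cv2.imread('pics/top0.png');a7=cv2.imread('pics/top7.png');x0,y0,x1,y1=b
    print(cv2.phaseCorrelate(a0[y0:y1,x0:x1,1].astype(np.float32),a7[y0:y1,x0:x1,1].astype(np.float32)))
E
```

```text
8.560697619471856 -81.23189986557685 open -0.2074025149512977
tab [468.71907075 183.50310988]
[622.59951803 105.38642591 288.75631074] [629.99709528 117.51084403 294.76083884]
[619.67077874 163.10752095 288.76603588] [626.48532429 176.00120096 294.54777362]
[616.9102362  224.56737098 288.57961373] [625.11614755 238.1586441  294.57891536]
[614.8642714  283.99788854 288.59156942] [621.82005513 296.285066   294.64050227]
((0.03581737034246402, -0.009841157093021025), 0.8601164733186181)
((-0.03372414131064261, -0.06366557530502348), 0.5948479064305623)
((0.0074206307635371616, 0.45626417382943885), 0.8762357347276476)
```

Every check passes, so I'm handing the job in.

```bash
python3 - <<'E'
from h import *
ctrl.finish_job(); st()
E
```

```text
the job is handed in; nothing more can be done
the job is handed in; nothing more can be done
```

I did every step in the order asked and handed the job in at about 58 s. I shut the valve, slid the pan under the rinse rail and moved all four brushes over. Then I held the valve at 45° for about 4 s and shut it again.

**Last checks before handing in:**
- **Valve:** the handle measures 0.2° from shut. While open it stood at about 45°, read from the tool's yaw.
- **Pan:** it is about 12 mm from the rail's middle, against the 30 mm allowed. It did not move after I placed it, and I saw no knock.
- **Brushes:** all four hang on the rinse rail between the stops, about 60 mm apart. They sit about ±90 and ±30 mm from the middle, with tab tops at about 290 mm as they should be.
- **Bystanders:** the detergent, bowl and jar moved by less than half a pixel in the top view.

**What went wrong or disagreed:**
- **Finger height:** the real fingertips sit about 35 mm higher than the reported tool position. My first try at the valve closed just above the handle without moving it. I measured the offset in the pictures and used it from then on.
- **First valve turn:** the fingers were a little too low, probably rubbing the valve's collar. This pulled the tool about 10 mm aside with about 19 N. The second time I gripped 6 mm higher and it turned freely.
- **Camera agreement:** the top and wrist cameras differ by about 2 mm, so the positions above are good to about that.

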